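# Chock the cork roller on the sloping drying board

### The arm

A 6-joint arm with a two-finger parallel gripper is mounted at the origin on the work surface. World frame = base frame: x ahead of the robot, y to its left, z up, the work surface at z = 0. Lengths are in m, angles in rad, forces in N, time in s.
With the tool pointing down it reaches from about 0.325 to 0.875 m from the base axis. Payload 4.4 kg.
Tool frame: the origin (TCP) lies on the centre line of the jaws, within the pads' length; the fingertips stand 11 mm ahead of it and the grasp point (between the pads) lies 8 mm behind it; z points along the fingers, y is the direction in which the jaws open and shut (so a half turn about z gives the same grasp; the last joint's range is limited). The gripper opens to 85 mm and grips with 20 to 120 N. Pads are 22 mm wide; open, the fingers measure 114 mm over their backs; the gripper's body (76 mm by 85 mm) begins 54 mm behind the grasp point. The pads swing forward as they close: fully open they stand 13 mm farther back than shut.
Start: joints at [-1.389, 0.207, 1.542, -0, 1.393, -0.15], TCP at [0.187, -0.544, 0.208] pointing down, gripper open.
Joint ranges: [-2.73, 2.73], [-0.86, 2.22], [0.23, 2.46], [-1.11, 4.25], [0.08, 2.63], [-2.82, 2.82]. Speed limits (rad/s): [2.79, 2.79, 3.14, 3.14, 3.14, 3.14].

### API

Orientations are given as a unit quaternion [w, x, y, z].
In Python, from bench import monitor, imaging, finish_job gives the robot as it stands.
- The arm moves only by the tool servo_tool, never from a script. Its argument "commands" is a list that holds one entry, the list of rows, each a list of 7 numbers: the shift along the tool's x, y, z in cm, then the turn, a rotation vector about the tool's x, y, z in degrees, then the opening in per cent of the stroke, from 0 (shut) to 100 (fully open). In form: [[[x, y, z, wx, wy, wz, grip], ...]]. A call has 1 to 5 rows; each row shifts and turns the commanded pose from where the row before left it, along the tool's axes as they then stand; what a row does not reach is not made up. A row lasts 1/8 s, in which the tool goes at most 62.5 mm and 10.7 degrees, less where a joint would pass 70% of its speed; a pose out of reach is approached as far as the arm can. A call is refused whole if a number of a shift passes 6.25 or a number of a turn 10.7, either way. A call with a gripper value outside its range is refused whole. The fingers move at their own pace and stop on an object; "grip_force" is the grip in N (left out, the last holds). Time passes only in rows, so rows that do not move let the fingers close. It gives the time, the measured TCP pose, the force and the opening at its end, in the units of the state.
- monitor.sense(): the state, without advancing time (a new reading comes with each control period).
- imaging.camera(name): name is "side" or "top" or "wrist"; returns a dict with "image" (480x640x3 uint8, blue, green, red), "camera_matrix" (3x3 intrinsics, pixels), "D" ([k1, k2, p1, p2, k3] as OpenCV has them; the pictures are not rectified), "R" (3x3) and "t" (3): a world point X has camera coordinates R X + t. Camera axes: x right, y down, z forward; pixel columns grow to the right and rows downward; lengths in m; the calibration is good to about 2 mm. A picture is of the moment at which its call begins. There is no depth.
- finish_job(): hands the job in, once; it reports no verdict.
The state is a dict: "clock": time; "joint_positions": joint angles; "dq": joint speeds; "effort": joint torques, N m; "tool_pos": TCP position; "tool_rot": TCP orientation; "force": force on the tool from outside, world axes, zero at the start; "torque": the same for the moment, N m; "gripper_width": finger opening in m.
Only numpy, scipy, OpenCV 4.12 (cv2) and the standard library are available. Lean on these libraries where they do the work, as an engineer would, in place of code of your own. Each camera call takes 0.05 s, during which the arm holds its last target.

### The job

Park the cork roller on the sloping drying board so that it cannot roll off: first stand the beech wedge in the middle of the board's blue patch, red slanted face uphill and square to the slope, and let go of it. Then lower the roller onto the board against the wedge's red slanted face, lying across the slope and centred on the wedge, and let go only once it lies there, so that it stays put.

Things in the scene. Friction and masses are not known exactly. Their poses are not given: they have to be found in the camera images.
- board_mark (a point): Centre of the blue patch (60 mm across, 56 mm along the slope) on top of a fixed brown sloping board without rims. Axes turn with the board but stay level: z up, y horizontally uphill, x across. The surface rises 7 degrees towards +y; from here it runs 90 mm downhill, 130 mm uphill, 75 mm to each side. A roller left alone rolls off its low end.
- wedge_center (a point): Loose pale beech wedge, black rubber sole, 90 g: 44 wide (x), 54 long (y), 30 mm high (z). Point: its centre, 15 mm above the sole. Flat side faces at x = +-22 mm suit a grip. Top flat from y = -27 to -3 mm, then a red 45 degree slanted face down to the toe at y = +27 mm: +y must point uphill. Not the flat beech block (16 mm high) or steel stone nearby.
- roller_center (a point): Centre of a loose cork cylinder, 52 mm diameter, 60 mm long along its x (level), orange bands at both flat ends, x = +-30 mm, 140 g. Starts in a fixed cradle 42 mm wide, centre 39 mm above the bench, both ends overhanging, free to grip. Lying on the board against the slanted face, its centre is 38 mm from the wedge's centre along the wedge's +y and 11 mm along its +z.
There are look-alikes about, which are no part of the job. What is meant by the part that bears roller_center is not purple, and is the larger of those in its own colour.

How it is judged:
By the outcome, as a careful person would: the job done as asked, in the order asked, and still so for the second after the job is handed in, with the robot touching nothing.
It also fails if it takes over 58 s, if anything falls off the work surface, if the arm or the gripper's body presses on something with over 40 N, if the wrist force passes 120 N, or if a joint passes its speed limit or range.

## Working session

There is one attempt and no reset: what is moved stays moved. The work goes in short steps, Python scripts to look and compute and a tool call to move; the robot and the scene stay as the last step left them, time stands still between calls to the robot, and variables do not carry over. Pictures are saved under pics/ and viewed, and the job is handed in when it is done.

Besides the shell and the picture viewer there is one more tool, called after "Emit:" by a JSON object that holds its "fn" and its "kwargs", one argument or row to a line. servo_tool: Moves the arm, as the interface text tells. Its arguments: {"type":"object","properties":{"commands":{"type":"array","items":{"type":"array","items":{"type":"array","items":{"type":"number"}}}},"grip_force":{"type":"number"}},"required":["commands"]}

```bash
mkdir -p pics; ls; cat > h.py <<'E'
import numpy as np,cv2,pickle
from bench import monitor,imaging
def snap(n,tag):
    c=imaging.camera(n); cv2.imwrite(f'pics/{tag}.png',c['image']); pickle.dump(c,open(f'pics/{tag}.pkl','wb')); return c
def load(tag): return pickle.load(open(f'pics/{tag}.pkl','rb'))
def ray(c,px):
    px=np.array(px,float).reshape(-1,1,2)
    u=cv2.undistortPoints(px,np.array(c['camera_matrix']),np.array(c['D'])).reshape(-1,2)
    R=np.array(c['R']);t=np.array(c['t']).ravel()
    d=np.c_[u,np.ones(len(u))]@R
    return -R.T@t,d/np.linalg.norm(d,axis=1)[:,None]
def onz(c,px,z):
    o,d=ray(c,px); return o+d*((z-o[2])/d[:,2])[:,None]
def onplane(c,px,p0,n):
    o,d=ray(c,px); return o+d*(((np.array(p0)-o)@n)/(d@n))[:,None]
def proj(c,X):
    R=np.array(c['R']);t=np.array(c['t']).ravel()
    return cv2.projectPoints(np.array(X,float).reshape(-1,1,3),cv2.Rodrigues(R)[0],t,np.array(c['camera_matrix']),np.array(c['D']))[0].reshape(-1,2)
def tri(c1,p1,c2,p2):
    o1,d1=ray(c1,p1);o2,d2=ray(c2,p2);out=[]
    for a,b in zip(d1,d2):
        s=np.linalg.lstsq(np.c_[a,-b],o2-o1,rcond=None)[0]
        P=o1+a*s[0];Q=o2+b*s[1];out.append(np.r_[(P+Q)/2,np.linalg.norm(P-Q)])
    return np.array(out)
E
python3 - <<'E'
from h import *
for n in ['side','top','wrist']:
    c=snap(n,n+'0'); print(n,np.array(c['R']).round(3).tolist(),(-np.array(c['R']).T@np.array(c['t']).ravel()).round(3))
print(monitor.sense())
E
```

```text
pics
side [[0.986, -0.169, -0.004], [-0.117, -0.664, -0.738], [0.122, 0.728, -0.675]] [ 0.448 -0.607  0.579]
top [[0.023, -0.999, 0.034], [-0.994, -0.027, -0.106], [0.107, -0.032, -0.994]] [ 0.429 -0.049  0.952]
wrist [[0.326, -0.945, -0.004], [-0.912, -0.316, 0.262], [-0.249, -0.082, -0.965]] [ 0.25  -0.522  0.372]
{'clock': 0.15, 'joint_positions': array([-1.38952837e+00,  2.07230520e-01,  1.54266535e+00,  1.09845140e-06,
        1.39347574e+00, -1.50500944e-01]), 'dq': array([-0.0016018 , -0.00255175, -0.00557186, -0.00076266, -0.00018262,
       -0.00012801]), 'effort': array([ 3.75740447e-04, -3.83512866e+01, -2.92039168e+01, -2.09929854e-04,
        6.57008102e-03, -1.25778811e-05]), 'tool_pos': array([ 0.18715986, -0.54301494,  0.20737022]), 'tool_rot': array([-8.89382720e-04,  9.86272323e-01,  1.65124542e-01, -1.31423108e-05]), 'force': array([-0.1843843 ,  0.16684172,  0.14724813]), 'torque': array([ 0.01185357,  0.00132401, -0.05973855]), 'gripper_width': 0.08519763558234256}
```

View pics/top0.png

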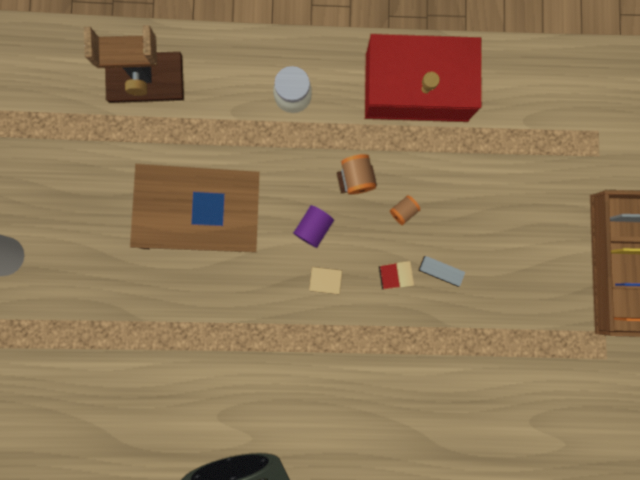

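View pics/side0.png

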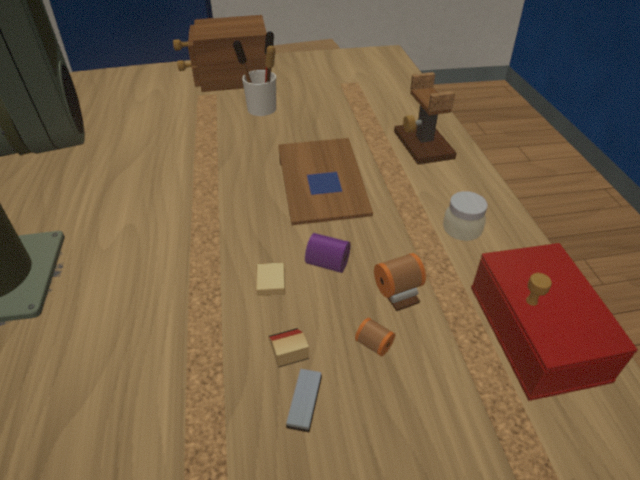

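View pics/wrist0.png

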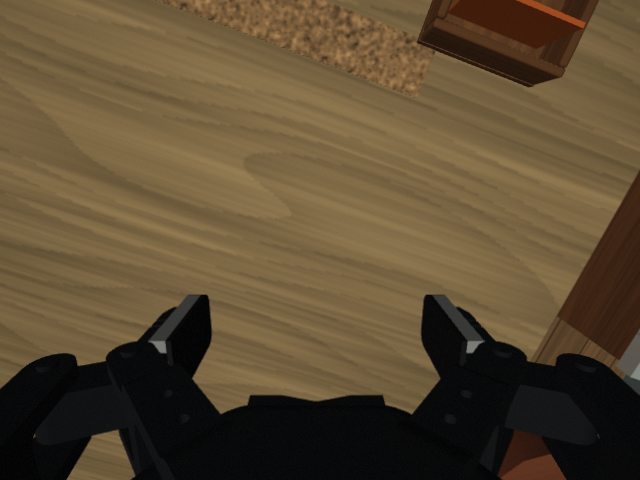

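The top picture shows three cylinders: orange-banded (358,173) in its cradle, small orange-banded (405,209), and purple (314,226). The large one at (358,173) is the roller: it isn't purple, it is the larger in its colour, and it sits in the cradle. The wedge is the red and pale part at (396,275). The block at (325,280) and the stone at (441,270) are decoys. I'll confirm on crops.

```bash
python3 - <<'E'
from h import *
a=load('top0')['image'];b=load('side0')['image']
f=lambda im,s:cv2.resize(im,None,fx=s,fy=s,interpolation=cv2.INTER_CUBIC)
A=f(a[140:300,290:470],4.4)[:,:]; print(A.shape)
cv2.imwrite('pics/c1.png',f(a[140:300,300:480],3.7)); cv2.imwrite('pics/c2.png',f(b[220:440,240:440],2.7)); cv2.imwrite('pics/c3.png',f(a[155:260,125:265],5)); cv2.imwrite('pics/c4.png',f(b[130:230,270:380],5))
E
```

```text
(704, 792, 3)
```

View pics/c1.png

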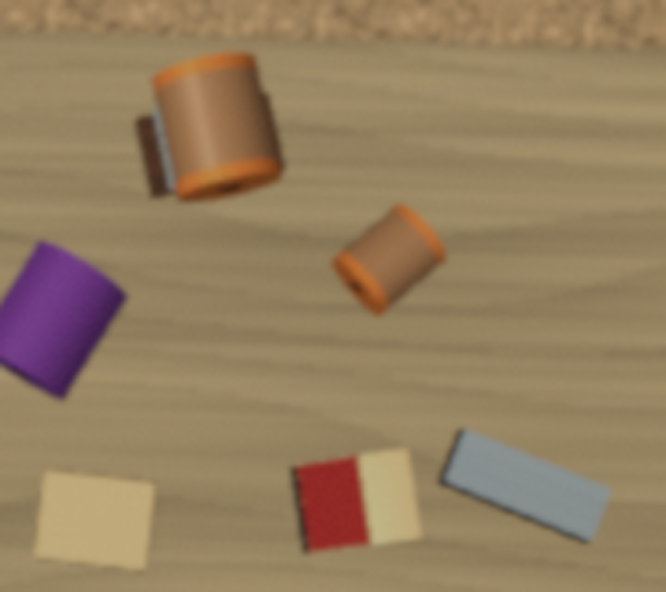

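View pics/c2.png

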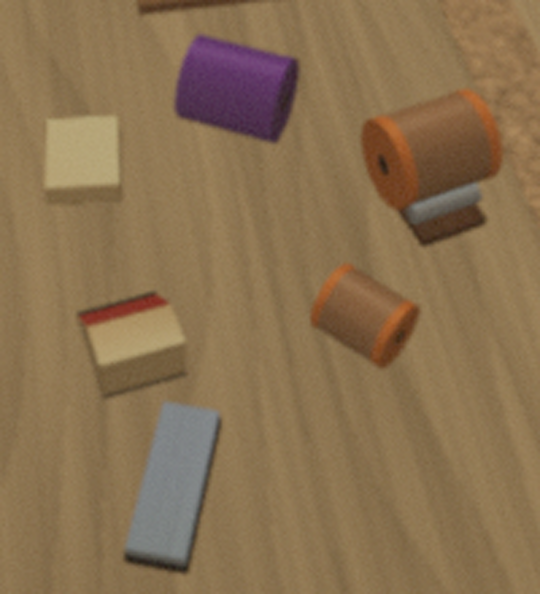

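View pics/c3.png

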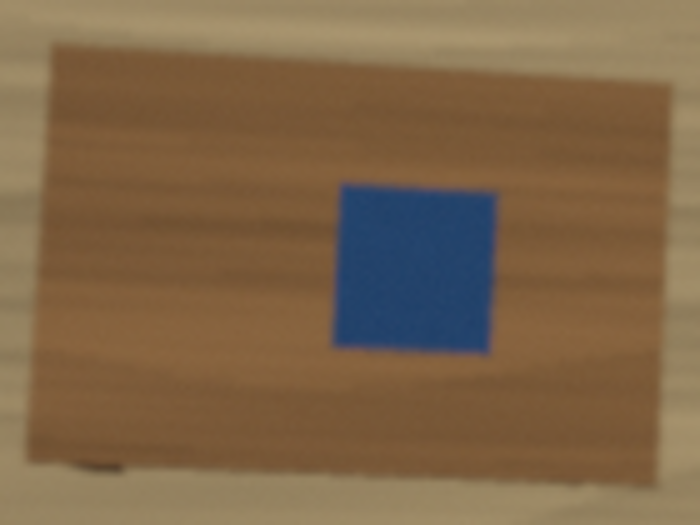

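View pics/c4.png

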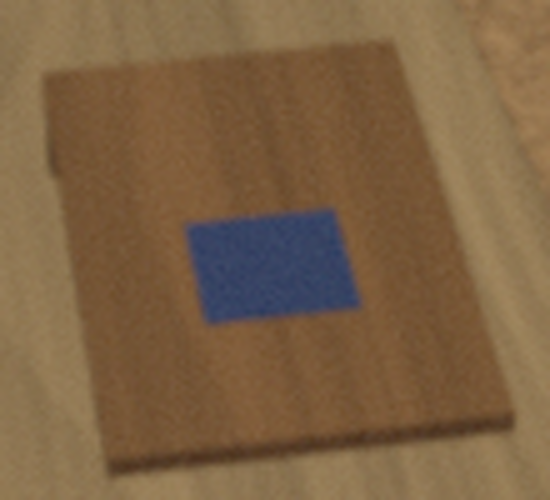

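The crops confirm it: the roller is the large cork one in the cradle, and the wedge is the red and pale part with its toe to the left in the top view (+y world). The board's low end is to the right (-y). Next I'll measure positions.

```bash
cat >> h.py <<'E'
def mask(c,lo,hi,roi):
    hsv=cv2.cvtColor(c['image'],cv2.COLOR_BGR2HSV); m=cv2.inRange(hsv,np.array(lo),np.array(hi))
    z=np.zeros_like(m);x0,x1,y0,y1=roi;z[y0:y1,x0:x1]=m[y0:y1,x0:x1]
    n,l,s,ce=cv2.connectedComponentsWithStats(z)
    if n<2:return z,[]
    k=1+s[1:,4].argmax(); m=(l==k).astype(np.uint8)*255
    cn=max(cv2.findContours(m,cv2.RETR_EXTERNAL,cv2.CHAIN_APPROX_NONE)[0],key=cv2.contourArea); return m,cn
def quad(cn):
    # line fits to the 4 sides starting from approx corners
    h=cv2.convexHull(cn); 
    for e in np.arange(0.02,0.2,0.005):
        a=cv2.approxPolyDP(h,e*cv2.arcLength(h,True),True).reshape(-1,2).astype(float)
        if len(a)<=4:break
    P=cn.reshape(-1,2).astype(float);L=[]
    for i in range(4):
        p,q=a[i],a[(i+1)%4];d=(q-p)/np.linalg.norm(q-p);s=(P-p)@d;w=abs((P-p)@[-d[1],d[0]]);l=np.linalg.norm(q-p)
        k=P[(s>.15*l)&(s<.85*l)&(w<2)]
        v=cv2.fitLine(k.astype(np.float32),cv2.DIST_L2,0,.01,.01).ravel();n=np.array([-v[1],v[0]])
        # contour pixel centres lie ~0.5px inside: move out
        cen=a.mean(0); o=np.sign(n@(v[2:]-cen)); n=n*o; L.append((n,n@v[2:]+0.5))
    return np.array([np.linalg.solve([L[i-1][0],L[i][0]],[L[i-1][1],L[i][1]]) for i in range(4)])
E
python3 - <<'E'
from h import *
T=load('top0');S=load('side0')
q={}
for n,c,roi in [('top',T,(180,235,180,235)),('side',S,(295,350,165,200))]:
    m,cn=mask(c,(100,100,40),(130,255,255),roi); q[n]=quad(cn); print(n,q[n].round(1).tolist(),cv2.contourArea(cn))
def order(P,c): # by world angle on z=.03
    X=onz(c,P,.03); d=X-X.mean(0); return P[np.argsort(np.arctan2(d[:,1],d[:,0]))]
X=tri(T,order(q['top'],T),S,order(q['side'],S)); print(X.round(4)); X=X[:,:3]
print([np.linalg.norm(X[i]-X[i-1]).round(4) for i in range(4)],X.mean(0).round(4))
for n,c,roi in [('topred',T,(370,420,255,300)),('sidered',S,(260,320,320,370))]:
    hsv=c['image']; 
    m1,cn=mask(c,(0,140,60),(8,255,255),roi); print(n,len(cn), quad(cn).round(1).tolist() if len(cn) else 0)
E
```

```text
top [[223.0, 194.0], [222.2, 225.0], [192.5, 222.9], [192.5, 191.8]] 876.0
side [[335.6, 172.8], [340.5, 189.8], [311.8, 193.3], [307.9, 175.4]] 459.5
[[5.528e-01 1.082e-01 1.900e-02 5.000e-04]
 [6.090e-01 1.092e-01 1.930e-02 1.400e-03]
 [6.107e-01 1.642e-01 2.010e-02 2.500e-03]
 [5.540e-01 1.607e-01 2.320e-02 8.000e-04]]
[np.float64(0.0526), np.float64(0.0562), np.float64(0.0551), np.float64(0.0569)] [0.5816 0.1356 0.0204]
topred 74 [[395.5, 262.9], [399.1, 286.3], [382.6, 288.8], [379.1, 265.3]]
sidered 63 [[300.1, 332.5], [272.4, 339.5], [256.7, 339.5], [296.9, 328.6]]
```

```bash
python3 - <<'E'
from h import *
T=load('top0');S=load('side0')
# board yaw from patch on tilted plane & board outline
qt=np.array([[223.0,194.0],[222.2,225.0],[192.5,222.9],[192.5,191.8]])
n=np.array([0,-np.sin(np.radians(7)),np.cos(np.radians(7))]);p0=[.58,.136,.0205]
X=onplane(T,qt,p0,n); print('patch',X.round(4).tolist(),X.mean(0).round(4))
print('sides',[np.linalg.norm(X[i]-X[i-1]).round(4) for i in range(4)])
for a,b in [(0,3),(1,2)]: d=X[b]-X[a]; print('uphill yaw',np.degrees(np.arctan2(d[1],d[0])))
for a,b in [(0,1),(3,2)]: d=X[a]-X[b]; print('x yaw',np.degrees(np.arctan2(d[1],d[0])))
hsv=cv2.cvtColor(T['image'],cv2.COLOR_BGR2HSV)
for p in [(150,200),(100,220),(240,240),(300,250),(405,275),(385,275),(358,155),(356,173),(320,280)]: print(p,hsv[p[1],p[0]])
bc=np.array([[52,44],[672,82],[658,486],[27,462]])/5+[125,155]-.4
B=onplane(T,bc,p0,n);print('board',B.round(4).tolist(),[np.linalg.norm(B[i]-B[i-1]).round(4) for i in range(4)])
for a,b in [(1,0),(2,3)]: d=B[b]-B[a]; print('uphill yaw',np.degrees(np.arctan2(d[1],d[0])))
for a,b in [(0,3),(1,2)]: d=B[a]-B[b]; print('x yaw',np.degrees(np.arctan2(d[1],d[0])))
# wedge
m,cn=mask(T,(0,140,60),(8,255,255),(370,420,255,300));q=quad(cn)
ridge=onz(T,q[[0,1]],.03);toe=onz(T,q[[3,2]],.002)
print('ridge',ridge.round(4).tolist(),'toe',toe.round(4).tolist(),np.linalg.norm(ridge[0]-ridge[1]),np.linalg.norm((ridge-toe).mean(0)[:2]))
u=(toe-ridge).mean(0)[:2];u/=np.linalg.norm(u);w=(ridge[0]-ridge[1])[:2];print('wedge y yaw',np.degrees(np.arctan2(u[1],u[0])),'x yaw',np.degrees(np.arctan2(w[1],w[0])))
print('centre by ridge',ridge.mean(0)[:2]+u*.003,'by toe',toe.mean(0)[:2]-u*.027)
E
```

```text
patch [[0.6102, 0.1095, 0.0172], [0.5529, 0.1085, 0.0171], [0.5544, 0.1606, 0.0235], [0.6112, 0.1633, 0.0239]] [0.5822 0.1355 0.0204]
sides [np.float64(0.0542), np.float64(0.0573), np.float64(0.0525), np.float64(0.0569)]
uphill yaw 88.89245935935122
uphill yaw 88.38134974551677
x yaw 0.9978863587490869
x yaw 2.7208368468123454
(150, 200) [ 15 137 115]
(100, 220) [ 20  90 148]
(240, 240) [ 15 138 120]
(300, 250) [ 20  92 153]
(405, 275) [ 23  84 191]
(385, 275) [  1 192 145]
(358, 155) [ 13 171 183]
(356, 173) [ 14 116 170]
(320, 280) [ 20  92 191]
board [[0.657, 0.2641, 0.0362], [0.6571, 0.0463, 0.0095], [0.5062, 0.046, 0.0094], [0.5069, 0.2638, 0.0362]] [np.float64(0.1501), np.float64(0.2195), np.float64(0.1509), np.float64(0.2195)]
uphill yaw 90.04451585075527
uphill yaw 89.82299367848007
x yaw 0.13212182450994908
x yaw 0.1237659266985847
ridge [[0.4909, -0.2071, 0.03], [0.4491, -0.2139, 0.03]] toe [[0.4875, -0.1813, 0.002], [0.4443, -0.1882, 0.002]] 0.04235710546012804 0.026006677452529135
wedge y yaw 99.06452978075424 x yaw 9.247169125239248
centre by ridge [ 0.46949914 -0.20750106] by toe [ 0.47012828 -0.21144451]
```

```bash
cat >> h.py <<'E'
from scipy.spatial.transform import Rotation as Ro
def pose():
    s=monitor.sense(); q=s['tool_rot']; return np.array(s['tool_pos']),Ro.from_quat([q[1],q[2],q[3],q[0]])
def target_R(yaw,tilt=0):
    # tool x at yaw, z down; then pitched by tilt deg about tool y
    y=np.radians(yaw); x=np.array([np.cos(y),np.sin(y),0]);z=np.array([0,0,-1.]);
    return Ro.from_matrix(np.c_[x,np.cross(z,x),z])*Ro.from_rotvec([0,np.radians(tilt),0])
def plan(P,R,N,start=None):
    p,r=start or pose(); rv=(r.inv()*R).as_rotvec(); 
    for i in range(N):
        ri=r*Ro.from_rotvec(rv*i/N); d=ri.inv().apply((np.array(P)-p)/N)*100
        print(d.round(2).tolist(),np.degrees(rv/N).round(2).tolist())
E
python3 - <<'E'
from h import *
T=load('top0');S=load('side0')
m,cn=mask(T,(5,105,50),(17,255,255),(335,385,148,198));print(cv2.contourArea(cn),cv2.boundingRect(cn),quad(cn).round(1).tolist())
q=quad(cn);X=onz(T,q,.039);print(X.round(4).tolist(),X.mean(0),[np.linalg.norm(X[i]-X[i-1]).round(4) for i in range(4)])
for i in range(4):
    d=X[i]-X[i-1];print(np.degrees(np.arctan2(d[1],d[0])))
m2,cn2=mask(S,(5,105,50),(17,255,255),(365,435,245,310));q2=quad(cn2);print(cv2.boundingRect(cn2),q2.round(1).tolist())
for n,c,k in (('t',T,m),('s',S,m2)):
    im=c['image'].copy();im[k>0]=(im[k>0]//2+[0,127,0]).astype(np.uint8)
    r=(330,140) if n=='t' else (360,240)
    cv2.imwrite(f'pics/m{n}.png',cv2.resize(im[r[1]:r[1]+80,r[0]:r[0]+80],None,fx=5,fy=5,interpolation=cv2.INTER_NEAREST))
plan([.47,-.2095,.17],target_R(99.2),9)
E
cd pics; python3 -c "
import cv2,numpy as np;cv2.imwrite('mm.png',np.hstack([cv2.imread('mt.png'),cv2.imread('ms.png')]))"
```

```text
1066.0 (340, 153, 37, 42) [[369.1, 157.5], [378.3, 188.9], [349.5, 195.8], [339.9, 157.5]]
[[0.6813, -0.1555, 0.039], [0.6237, -0.173, 0.039], [0.6096, -0.121, 0.039], [0.6797, -0.1022, 0.039]] [ 0.64859097 -0.1379234   0.039     ] [np.float64(0.0533), np.float64(0.0602), np.float64(0.054), np.float64(0.0725)]
-88.18908237526591
-163.03304779750357
105.17127960671168
14.969373585270459
(372, 245, 63, 65) [[434.5, 243.8], [434.5, 315.6], [490.0, 375.0], [347.5, 270.4]]
[4.18, -2.48, 0.42] [-0.01, -0.01, -8.91]
[4.51, -1.8, 0.42] [-0.01, -0.01, -8.91]
[4.74, -1.08, 0.42] [-0.01, -0.01, -8.91]
[4.85, -0.34, 0.42] [-0.01, -0.01, -8.91]
[4.84, 0.42, 0.42] [-0.01, -0.01, -8.91]
[4.72, 1.16, 0.42] [-0.01, -0.01, -8.91]
[4.48, 1.88, 0.42] [-0.01, -0.01, -8.91]
[4.13, 2.55, 0.42] [-0.01, -0.01, -8.91]
[3.69, 3.16, 0.42] [-0.01, -0.01, -8.91]
```

View pics/mm.png

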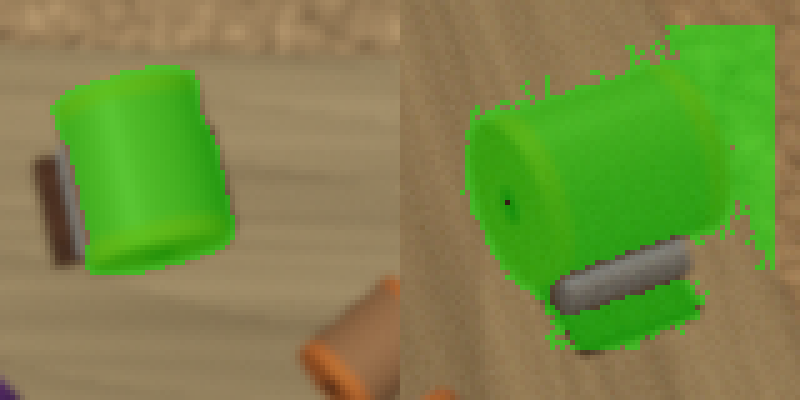

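The left mask outlines the roller cleanly in the top view: centre about (0.645, -0.137), axis yaw about 15°. The side mask leaks into the cork strip, so I won't use it. Next I move above the wedge.

Emit:
{"fn": "servo_tool", "kwargs": {
  "commands": [
    [[4.2, -2.5, 0.4, 0, 0, -8.9, 100], [4.5, -1.8, 0.4, 0, 0, -8.9, 100], [4.7, -1.1, 0.4, 0, 0, -8.9, 100], [4.8, -0.3, 0.4, 0, 0, -8.9, 100], [4.8, 0.4, 0.4, 0, 0, -8.9, 100]]
  ]
}}

```text
clock: 0.78
tool_pos: [0.3444, -0.3577, 0.1879]
tool_rot: [-0.0, 0.849, 0.528, 0.0]
force: [1.6, -0.2, 0.1]
gripper_width: 0.0855
```

Emit:
{"fn": "servo_tool", "kwargs": {
  "commands": [
    [[4.7, 1.2, 0.4, 0, 0, -8.9, 100], [4.5, 1.9, 0.4, 0, 0, -8.9, 100], [4.1, 2.6, 0.4, 0, 0, -8.9, 100], [3.7, 3.2, 0.4, 0, 0, -8.9, 100], [0, 0, 0, 0, 0, 0, 100]]
  ]
}}

```text
clock: 1.4
tool_pos: [0.4719, -0.2087, 0.1715]
tool_rot: [-0.001, 0.647, 0.763, 0.0]
force: [-0.3, -0.4, -0.1]
gripper_width: 0.0857
```

```bash
python3 - <<'E'
from h import *
c=snap('wrist','w1'); p,r=pose(); print(p,np.degrees(np.arctan2(*r.as_matrix()[[1,0],0])))
E
```

```text
[ 0.47104685 -0.21020829  0.17170165] 99.24966806714687
```

View pics/w1.png

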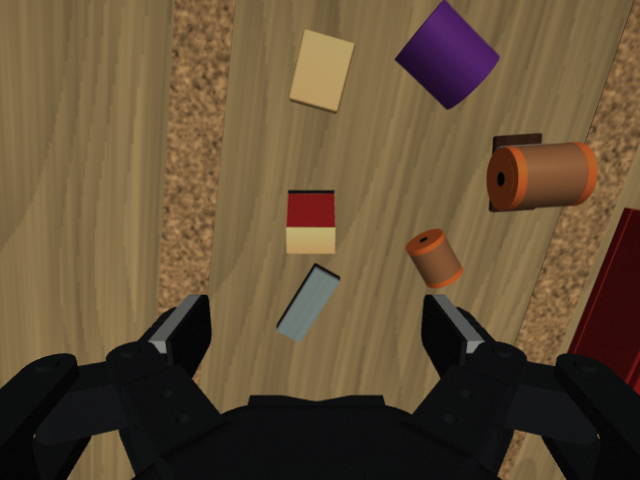

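The wrist view shows the wedge at (311,222), square to the picture, the stone at (308,302), and the roller in its cradle at (545,177).

```bash
python3 - <<'E'
from h import *
W=load('w1')
m,cn=mask(W,(0,140,40),(6,255,255),(270,350,180,260));q=quad(cn);print(q.round(1).tolist())
q=q[np.argsort(q[:,1])]; toe=q[:2][np.argsort(q[:2,0])];rid=q[2:][np.argsort(q[2:,0])]
R=onz(W,rid,.03);E=onz(W,toe,.002);print(R.round(4).tolist(),E.round(4).tolist(),np.linalg.norm(R[0]-R[1]),np.linalg.norm(E[0]-E[1]))
for Q in(R,E): d=Q[1]-Q[0];print('x yaw',np.degrees(np.arctan2(d[1],d[0])))
u=np.array([-np.sin(np.radians(9.2)),np.cos(np.radians(9.2))])
print('centre',R.mean(0)[:2]+.003*u,E.mean(0)[:2]-.027*u)
g=(R.mean(0)[:2]+.003*u+E.mean(0)[:2]-.027*u)/2; print(g)
# roller in wrist
m,cn=mask(W,(5,105,50),(17,255,255),(480,606,135,215));print(cv2.boundingRect(cn),cv2.contourArea(cn))
hsv=cv2.cvtColor(W['image'],cv2.COLOR_BGR2HSV)
for p in [(550,175),(590,170),(510,175),(560,130),(610,180),(520,140)]:print(p,hsv[p[1],p[0]])
E
```

```text
[[333.1, 192.5], [334.7, 226.5], [286.0, 226.5], [288.1, 192.5]]
[[0.4459, -0.2159, 0.03], [0.4885, -0.2088, 0.03]] [[0.4417, -0.1895, 0.002], [0.4837, -0.1826, 0.002]] 0.04324145528202559 0.042506858898389475
x yaw 9.449827084787094
x yaw 9.441702707060935
centre [ 0.46672145 -0.20935019] [ 0.46700149 -0.21269513]
[ 0.46686147 -0.21102266]
(486, 135, 120, 80) 7837.0
(550, 175) [ 13 155 132]
(590, 170) [ 11 200 176]
(510, 175) [  9 207  75]
(560, 130) [ 19 114 132]
(610, 180) [ 16 129 138]
(520, 140) [ 12 157  47]
```

```bash
python3 - <<'E'
from h import *
plan([.469,-.215,.016],target_R(99.4),4)
E
```

```text
[-0.11, -0.07, 3.89] [-0.02, -0.01, -0.04]
[-0.11, -0.07, 3.89] [-0.02, -0.01, -0.04]
[-0.11, -0.07, 3.89] [-0.02, -0.01, -0.04]
[-0.11, -0.07, 3.89] [-0.02, -0.01, -0.04]
```

Emit:
{"fn": "servo_tool", "kwargs": {
  "commands": [
    [[-0.2, -0.1, 4.5, 0, 0, 0, 100], [-0.2, -0.2, 4.5, 0, 0, 0, 100], [0, 0, 3.0, 0, 0, -0.2, 100], [0, 0, 2.0, 0, 0, 0, 100], [0, 0, 1.6, 0, 0, 0, 100]]
  ],
  "grip_force": 30
}}

```text
clock: 2.08
tool_pos: [0.4674, -0.2169, 0.0153]
tool_rot: [-0.0, 0.648, 0.761, -0.0]
force: [1.3, -1.2, 0.1]
gripper_width: 0.0853
```

Emit:
{"fn": "servo_tool", "kwargs": {
  "commands": [
    [[0, 0, 0, 0, 0, 0, 60], [0, 0, 0, 0, 0, 0, 20], [0, 0, 0, 0, 0, 0, 0], [0, 0, 0, 0, 0, 0, 0], [0, 0, 0, 0, 0, 0, 0]]
  ]
}}

```text
clock: 2.7
tool_pos: [0.4688, -0.216, 0.0167]
tool_rot: [0.0, 0.647, 0.762, 0.0]
force: [0.0, 0.0, -0.3]
gripper_width: 0.0001
```

The fingers closed to zero, so there is nothing between them. I'll look.

```bash
python3 - <<'E'
from h import *
for n in['side','top','wrist']:
    c=snap(n,n+'2')
a=load('side2')['image'][200:440,220:460];b=load('top2')['image'][200:320,330:450]
cv2.imwrite('pics/z2.png',np.hstack([cv2.resize(a,(400,400)),cv2.resize(b,(400,400))]))
print(monitor.sense())
E
```

```text
{'clock': 2.85, 'joint_positions': array([-5.99666535e-01,  3.29952089e-01,  1.83528101e+00,  6.34171014e-07,
        9.76200772e-01, -7.62257191e-01]), 'dq': array([ 0.00124449,  0.00209182,  0.00049087,  0.00116625, -0.0023937 ,
        0.0011649 ]), 'effort': array([-4.83177701e-04, -3.66307676e+01, -2.22266436e+01, -4.58660579e-04,
       -1.81594609e-03,  5.39111045e-05]), 'tool_pos': array([ 0.46857062, -0.21591832,  0.01640077]), 'tool_rot': array([7.89300057e-05, 6.47350411e-01, 7.62192521e-01, 8.53737723e-06]), 'force': array([-0.06762307, -0.28472899, -0.54005739]), 'torque': array([-9.98306125e-05, -2.41095265e-02, -1.92473956e-02]), 'gripper_width': -4.393917475863467e-06}
```

View pics/z2.png

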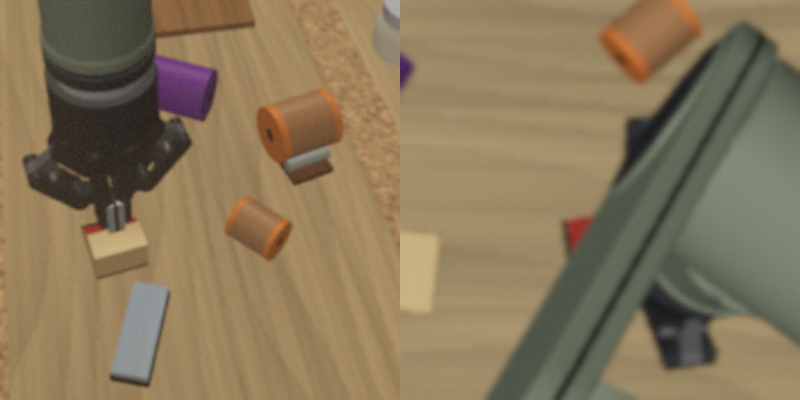

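View pics/wrist2.png

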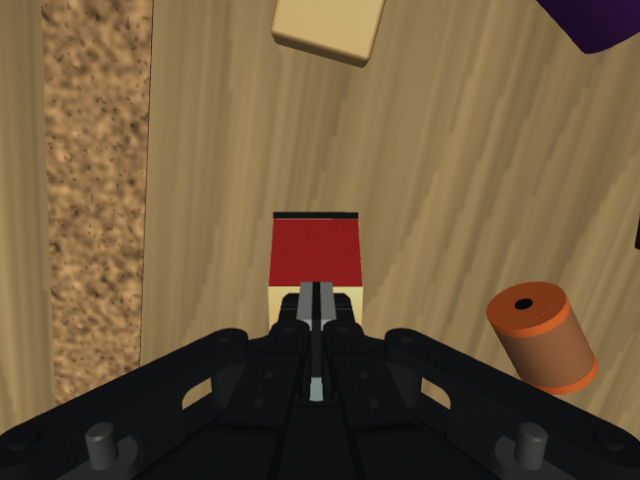

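```bash
python3 - <<'E'
from h import *
p,r=pose()
for n in['side2','wrist2']:
    c=load(n)
    for k in(.011,0,-.008,-.03): print(n,k,proj(c,p+r.apply([0,0,k])).round(0))
S=load('side2');im=S['image'][260:380,250:350];cv2.imwrite('pics/z3.png',cv2.resize(im,None,fx=5,fy=5,interpolation=cv2.INTER_CUBIC))
W=load('wrist2')
m,cn=mask(W,(0,140,40),(6,255,255),(250,380,200,300));q=quad(cn);print(q.round(1).tolist())
print(onz(W,q,.03).round(4),onz(W,q,.002).round(4))
E
```

```text
side2 0.011 [[289. 348.]]
side2 0 [[288. 344.]]
side2 -0.008 [[288. 340.]]
side2 -0.03 [[287. 331.]]
wrist2 0.011 [[316. 275.]]
wrist2 0 [[316. 283.]]
wrist2 -0.008 [[316. 289.]]
wrist2 -0.03 [[316. 310.]]
[[273.2, 220.0], [357.4, 218.5], [361.8, 285.4], [268.4, 285.4]]
[[ 0.4445 -0.1846  0.03  ]
 [ 0.4806 -0.1779  0.03  ]
 [ 0.4886 -0.2083  0.03  ]
 [ 0.4463 -0.2153  0.03  ]] [[ 0.442  -0.1908  0.002 ]
 [ 0.4849 -0.183   0.002 ]
 [ 0.4943 -0.219   0.002 ]
 [ 0.4442 -0.2273  0.002 ]]
```

View pics/z3.png

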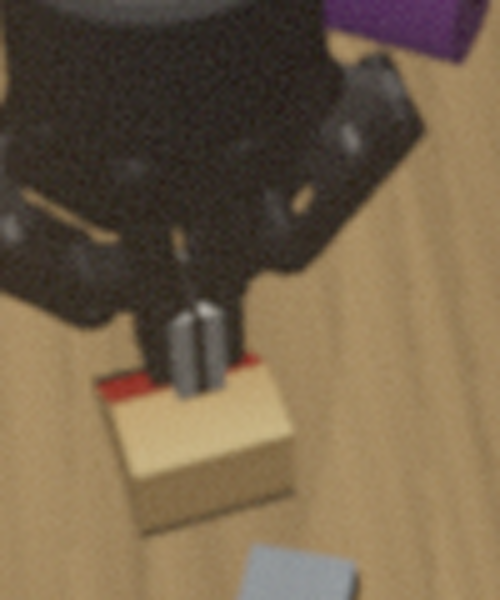

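Emit:
{"fn": "servo_tool", "kwargs": {
  "commands": [
    [[0, 0, -3, 0, 0, 0, 0], [0, 0, -3, 0, 0, 0, 0], [0, 0, 0, 0, 0, 0, 0]]
  ]
}}

```text
clock: 3.22
tool_pos: [0.4707, -0.2174, 0.079]
tool_rot: [0.003, 0.647, 0.762, 0.0]
force: [-0.4, -0.0, 0.4]
gripper_width: 0.0004
```

```bash
python3 - <<'E'
from h import *
for n in['side','wrist']: snap(n,n+'3')
p,r=pose();print(p)
for n in['side3','wrist3']:
    c=load(n)
    for k in(.011,0,-.008,-.03): print(n,k,proj(c,p+r.apply([0,0,k])).round(0))
a=load('side3')['image'][240:390,240:360];b=load('wrist3')['image'][150:450,200:440]
cv2.imwrite('pics/z4.png',np.hstack([cv2.resize(a,(400,500)),cv2.resize(b,(400,500))]))
E
```

```text
[ 0.46836918 -0.21583969  0.07615279]
side3 0.011 [[286. 322.]]
side3 0 [[286. 317.]]
side3 -0.008 [[285. 313.]]
side3 -0.03 [[285. 302.]]
wrist3 0.011 [[314. 273.]]
wrist3 0 [[314. 281.]]
wrist3 -0.008 [[314. 287.]]
wrist3 -0.03 [[314. 307.]]
```

View pics/z4.png

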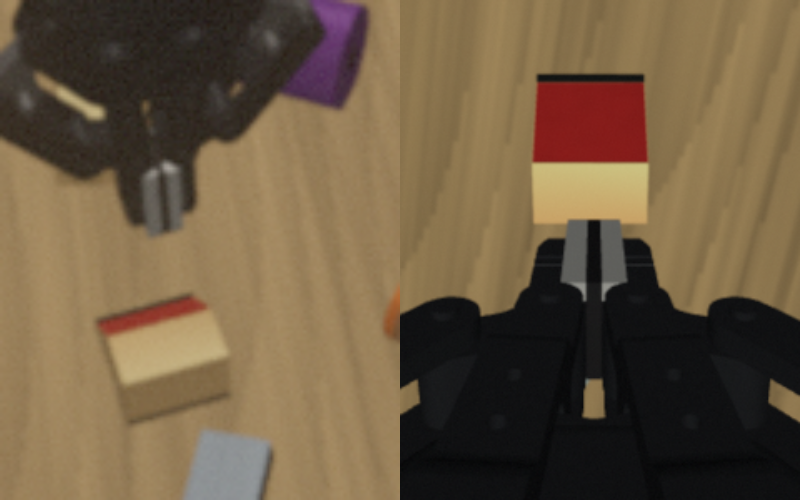

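```bash
python3 - <<'E'
from h import *
p,r=pose()
for n,s in[('side3',-1),('wrist3',1)]:
    c=load(n)
    for k in(.011,0,-.01,-.02): print(n,k,proj(c,p+r.apply([s*.011,0,k])).round(1))
W=load('wrist3');print(r.inv().apply(-np.array(W['R']).T@np.array(W['t']).ravel()-p), r.inv().as_matrix()@np.array(W['R']).T)
W=load('wrist0')
E
```

```text
side3 0.011 [[288.6 328.6]]
side3 0 [[288.2 323.4]]
side3 -0.01 [[287.8 318.6]]
side3 -0.02 [[287.4 313.7]]
wrist3 0.011 [[314.4 253.2]]
wrist3 0 [[314.3 259.8]]
wrist3 -0.01 [[314.2 266.5]]
wrist3 -0.02 [[314.2 274.1]]
[ 0.06564123  0.00053544 -0.16577067] [[ 5.16579319e-04 -9.65012059e-01 -2.62204993e-01]
 [ 9.99998832e-01  1.21414615e-04  1.52328201e-03]
 [-1.43814999e-03 -2.62205473e-01  9.65010995e-01]]
```

```bash
python3 - <<'E'
from h import *
W=load('wrist3');p,r=pose()
for y in(.0425,-.0425):
  for k in(.0,-.01,-.02,-.03,-.04,-.05): print(y,k,proj(W,p+r.apply([.011,y,k])).round(1),proj(W,p+r.apply([-.011,y,k])).round(1))
im=load('w1')['image'][270:390,130:500];cv2.imwrite('pics/z5.png',cv2.resize(im,None,fx=2.1,fy=2.1))
E
```

```text
0.0425 0.0 [[400.3 259.8]] [[397.6 300.8]]
0.0425 -0.01 [[405.3 266.5]] [[402.2 309.6]]
0.0425 -0.02 [[410.8 274.1]] [[407.4 319.4]]
0.0425 -0.03 [[417.2 282.6]] [[413.2 330.5]]
0.0425 -0.04 [[424.4 292.4]] [[419.9 343.1]]
0.0425 -0.05 [[432.7 303.6]] [[427.5 357.6]]
-0.0425 0.0 [[228.2 259.8]] [[231.  300.8]]
-0.0425 -0.01 [[223.1 266.5]] [[226.3 309.6]]
-0.0425 -0.02 [[217.4 274.1]] [[220.9 319.5]]
-0.0425 -0.03 [[210.9 282.6]] [[214.9 330.6]]
-0.0425 -0.04 [[203.5 292.4]] [[208.1 343.2]]
-0.0425 -0.05 [[194.9 303.7]] [[200.2 357.7]]
```

View pics/z5.png

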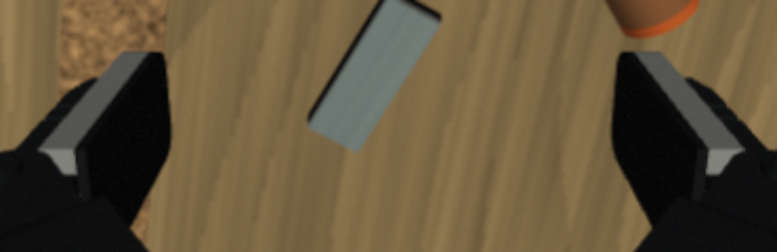

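The stated finger geometry disagrees with two views. In the side and wrist pictures the shut tips sit about 27 mm behind the reported TCP, and the open tips about 41 mm behind, so the reported TCP lies about 38 mm too far ahead. That is why the fingers shut above the wedge without touching it. I'll go 38 mm lower and watch the force.

Emit:
{"fn": "servo_tool", "kwargs": {
  "commands": [
    [[0, 0, 0, 0, 0, 0, 100], [0, 0, 0, 0, 0, 0, 100], [0, 0, 0, 0, 0, 0, 100], [0, 0, 2, 0, 0, 0, 100], [0, 0, 2, 0, 0, 0, 100]]
  ]
}}

```text
clock: 3.95
tool_pos: [0.4688, -0.2161, 0.0359]
tool_rot: [0.0, 0.647, 0.762, 0.0]
force: [0.7, -0.2, 0.9]
gripper_width: 0.085
```

Emit:
{"fn": "servo_tool", "kwargs": {
  "commands": [
    [[0, 0, 2, 0, 0, 0, 100], [0, 0, 1.5, 0, 0, 0, 100], [0, 0, 1, 0, 0, 0, 100], [0, 0, 0, 0, 0, 0, 100]]
  ]
}}

```text
clock: 4.45
tool_pos: [0.468, -0.2156, -0.0094]
tool_rot: [-0.001, 0.647, 0.762, -0.0]
force: [0.2, 0.1, 0.5]
gripper_width: 0.0853
```

```bash
python3 - <<'E'
from h import *
for n in['side','wrist']: snap(n,n+'4')
p,r=pose();print(p,monitor.sense()['gripper_width'],monitor.sense()['clock'])
a=load('side4')['image'][240:390,240:360];b=load('wrist4')['image']
cv2.imwrite('pics/z6.png',np.hstack([cv2.resize(a,(320,400)),cv2.resize(b,(480,400))]))
E
```

```text
[ 0.46896668 -0.21623957 -0.00831115] 0.08572045708545065 4.55
```

View pics/z6.png

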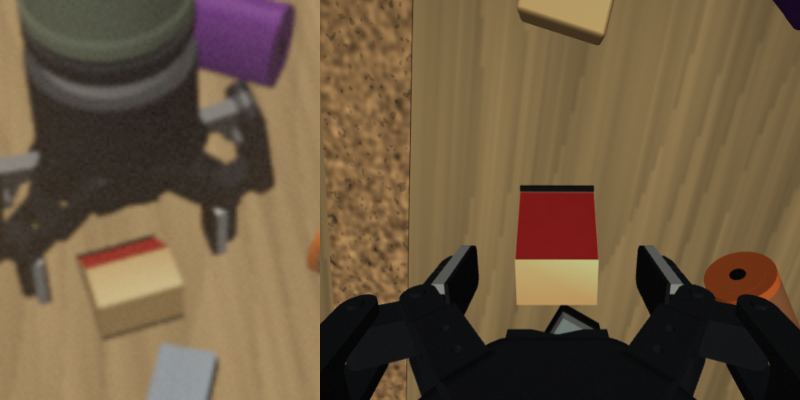

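Emit:
{"fn": "servo_tool", "kwargs": {
  "commands": [
    [[0, 0, 1.0, 0, 0, 0, 100], [0, 0, 0.7, 0, 0, 0, 100], [0, 0, 0, 0, 0, 0, 40], [0, 0, 0, 0, 0, 0, 0], [0, 0, 0, 0, 0, 0, 0]]
  ],
  "grip_force": 30
}}

```text
clock: 5.18
tool_pos: [0.4695, -0.2166, -0.0248]
tool_rot: [0.001, 0.647, 0.762, 0.0]
force: [-0.8, 0.5, -0.6]
gripper_width: 0.0435
```

Emit:
{"fn": "servo_tool", "kwargs": {
  "commands": [
    [[0, 0, 0, 0, 0, 0, 0], [0, 0, 0, 0, 0, 0, 0]]
  ]
}}

```text
clock: 5.42
tool_pos: [0.4694, -0.2166, -0.0249]
tool_rot: [0.001, 0.647, 0.762, 0.0]
force: [0.1, 0.1, 5.0]
gripper_width: 0.0436
```

Gripped: the opening is 43.6 mm against a 44 mm wedge. I'll lift and measure the wedge in the hand.

Emit:
{"fn": "servo_tool", "kwargs": {
  "commands": [
    [[0, 0, -1, 0, 0, 0, 0], [0, 0, -3, 0, 0, 0, 0], [0, 0, -4, 0, 0, 0, 0], [0, 0, -4, 0, 0, 0, 0], [0, 0, 0, 0, 0, 0, 0]]
  ]
}}

```text
clock: 6.05
tool_pos: [0.4709, -0.2175, 0.0979]
tool_rot: [0.004, 0.647, 0.762, 0.0]
force: [0.6, -0.7, -0.8]
gripper_width: 0.0441
```

```bash
python3 - <<'E'
from h import *
for n in['side','wrist','top']: snap(n,n+'5')
p,r=pose();print(p,monitor.sense()['force'])
W=load('wrist5')
m,cn=mask(W,(0,140,40),(6,255,255),(230,400,180,330));q=quad(cn);print(q.round(1).tolist())
q=q[np.argsort(q[:,1])]; toe=q[:2][np.argsort(q[:2,0])];rid=q[2:][np.argsort(q[2:,0])]
o,d=ray(W,np.r_[toe,rid]); o=r.inv().apply(o-p); d=r.inv().apply(d)
# ridge 4.32 cm wide -> depth from width; print at several tool z
for kr in(-.055,-.05,-.045,-.04):
    X=o+d*((kr-o[2])/d[:,2])[:,None]; Y=o+d*((kr+.028-o[2])/d[:,2])[:,None]
    print(kr,'ridge',X[2:].round(4).tolist(),'toe',Y[:2].round(4).tolist(),'w',np.linalg.norm(X[3]-X[2]).round(4),np.linalg.norm(Y[1]-Y[0]).round(4))
a=load('side5')['image'][200:380,220:364];b=W['image']
cv2.imwrite('pics/z7.png',np.hstack([cv2.resize(a,(320,400)),cv2.resize(b,(480,400))]))
E
```

```text
[ 0.46717392 -0.21506026  0.09296022] [-1.06502526  0.32947638 -0.59018013]
[[369.1, 238.3], [379.1, 329.5], [252.7, 329.5], [262.2, 238.8]]
-0.055 ridge [[0.0021, -0.0209, -0.055], [0.002, 0.0238, -0.055]] toe [[0.0278, -0.0205, -0.027], [0.028, 0.0234, -0.027]] w 0.0447 0.0439
-0.05 ridge [[-0.0007, -0.0219, -0.05], [-0.0008, 0.0248, -0.05]] toe [[0.0265, -0.0213, -0.022], [0.0266, 0.0242, -0.022]] w 0.0467 0.0455
-0.045 ridge [[-0.0036, -0.0229, -0.045], [-0.0036, 0.0258, -0.045]] toe [[0.0251, -0.0221, -0.017], [0.0253, 0.025, -0.017]] w 0.0487 0.0471
-0.04 ridge [[-0.0064, -0.0238, -0.04], [-0.0065, 0.0268, -0.04]] toe [[0.0238, -0.0228, -0.012], [0.024, 0.0258, -0.012]] w 0.0507 0.0486
```

View pics/z7.png

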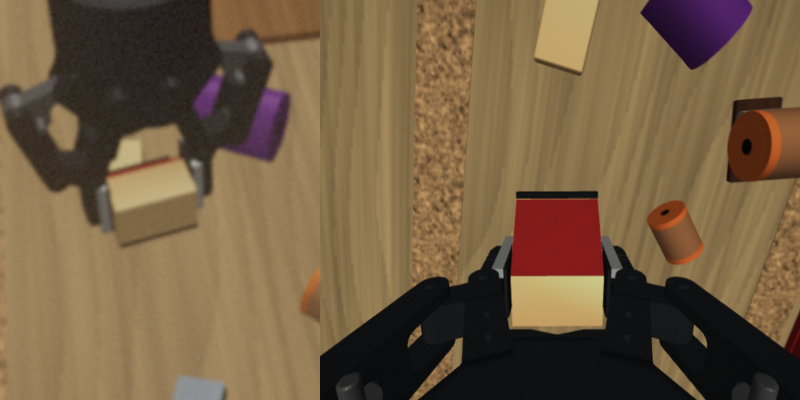

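The wedge is held square, gripped at both sides. Its centre in the tool frame is x +4.6 mm and z -40 mm; ridge and toe agree if the black sole takes the lowest 3 mm. Next I plan the move above the patch, tilted 7°.

```bash
python3 - <<'E'
from h import *
R=target_R(90,7);print(R.as_matrix().round(3))
t=np.radians(7);n=np.array([0,-np.sin(t),np.cos(t)])
M=np.array([.580,.1345,.0205]);C=M+.015*n; P=C-R.apply([.0046,.001,-.040]);print('TCP contact',P)
plan(P+.05*n,R,7)
E
```

```text
[[ 0.     1.     0.   ]
 [ 0.993  0.     0.122]
 [ 0.122  0.    -0.993]]
TCP contact [ 0.579       0.13298102 -0.00487425]
[4.56, 2.37, 0.69] [-0.1, 0.98, 1.33]
[4.6, 2.26, 0.78] [-0.1, 0.98, 1.33]
[4.64, 2.15, 0.86] [-0.1, 0.98, 1.33]
[4.67, 2.04, 0.94] [-0.1, 0.98, 1.33]
[4.7, 1.93, 1.03] [-0.1, 0.98, 1.33]
[4.73, 1.82, 1.11] [-0.1, 0.98, 1.33]
[4.75, 1.71, 1.19] [-0.1, 0.98, 1.33]
```

Emit:
{"fn": "servo_tool", "kwargs": {
  "commands": [
    [[4.6, 2.4, 0, -0.1, 1, 1.3, 0], [4.6, 2.3, 0.1, -0.1, 1, 1.3, 0], [4.6, 2.2, 0.2, -0.1, 1, 1.3, 0], [4.7, 2.0, 0.3, -0.1, 1, 1.3, 0], [4.7, 1.9, 0.4, -0.1, 1, 1.3, 0]]
  ]
}}

```text
clock: 6.82
tool_pos: [0.547, 0.0294, 0.0902]
tool_rot: [-0.033, 0.689, 0.723, 0.03]
force: [0.6, -0.2, -1.0]
gripper_width: 0.0439
```

Emit:
{"fn": "servo_tool", "kwargs": {
  "commands": [
    [[4.7, 1.8, 0.5, -0.1, 1, 1.3, 0], [4.7, 1.7, 0.6, -0.1, 1, 1.3, 0], [0, 0, 0, 0, 0, 0, 0], [0, 0, 0, 0, 0, 0, 0]]
  ]
}}

```text
clock: 7.32
tool_pos: [0.5783, 0.1231, 0.0889]
tool_rot: [-0.044, 0.704, 0.707, 0.042]
force: [-0.8, -0.3, -2.5]
gripper_width: 0.0434
```

```bash
python3 - <<'E'
from h import *
for n in['wrist']: snap(n,n+'6')
p,r=pose();print(p,r.as_matrix().round(4).tolist(),monitor.sense()['force'])
R=target_R(90,7);t=np.radians(7);n=np.array([0,-np.sin(t),np.cos(t)])
plan(np.array([.579,.133,-.005])+.05*n,R,1)
W=load('wrist6')
m,cn=mask(W,(100,80,30),(130,255,255),(100,540,0,400));print(cv2.boundingRect(cn))
E
```

```text
[0.57863279 0.12258637 0.089295  ] [[-0.0028, 1.0, -0.0013], [0.9926, 0.0029, 0.1217], [0.1217, -0.0009, -0.9926]] [ 0.21619102 -1.0925003  -0.81395373]
[-0.11, 0.04, 4.49] [-0.07, 0.01, 0.16]
(275, 201, 89, 29)
```

View pics/wrist6.png

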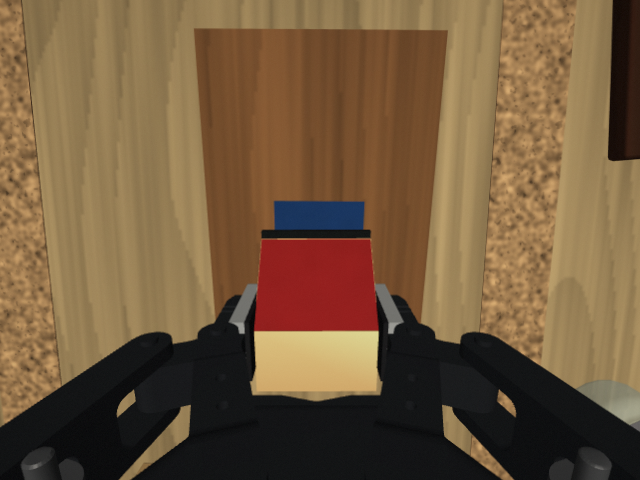

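The wrist view shows the wedge (red uphill) with the patch's upper edge at row 201, columns 275 to 364, just ahead of the toe, and the board's top corners at (195,29) and (447,30). I'll measure the patch in the robot's frame.

```bash
python3 - <<'E'
from h import *
W=load('wrist6');t=np.radians(7);n=np.array([0,-np.sin(t),np.cos(t)])
p,r=pose()
for z in(.0165,.0205,.0245):
    X=onplane(W,[[274.5,200.6],[364.5,200.6],[195,29],[447,30]],[.58,.1345,z],n)
    mid=(X[0]+X[1])/2; print(z,X.round(4).tolist(),'w',X[1,0]-X[0,0],X[3,0]-X[2,0],'mark',mid-[0,.028*np.cos(t),0],(X[2]+X[3])/2-[0,.13*np.cos(t),0], 'yaw',np.degrees(np.arctan2((X[3]-X[2])[1],(X[3]-X[2])[0])),np.degrees(np.arctan2((X[1]-X[0])[1],(X[1]-X[0])[0])))
m,cn=mask(W,(0,140,40),(6,255,255),(230,400,230,350));q=quad(cn);print(q.round(1).tolist())
q=q[np.argsort(q[:,1])]; toe=q[:2][np.argsort(q[:2,0])];rid=q[2:][np.argsort(q[2:,0])]
o,d=ray(W,np.r_[toe,rid]); o=r.inv().apply(o-p); d=r.inv().apply(d)
X=o+d*((np.array([-.028,-.028,-.055,-.055])-o[2])/d[:,2])[:,None];print(X.round(4))
E
```

```text
0.0165 [[0.5498, 0.1619, 0.0199], [0.6107, 0.1622, 0.0199], [0.5045, 0.2649, 0.0325], [0.6563, 0.2649, 0.0325]] w 0.060949403503558264 0.15183099754140628 mark [0.58022644 0.13422517 0.0198786 ] [0.58039225 0.13586706 0.03251087] yaw -0.007221479950433412 0.2662831695779097
0.0205 [[0.5502, 0.162, 0.0239], [0.6102, 0.1623, 0.0239], [0.5057, 0.2633, 0.0363], [0.655, 0.2633, 0.0363]] w 0.05993214452681206 0.1492969047313214 mark [0.58019582 0.13433536 0.02389213] [0.58035886 0.13426014 0.03631356] yaw -0.0072214799504396 0.26628316957788245
0.0245 [[0.5507, 0.1621, 0.0279], [0.6096, 0.1624, 0.0279], [0.5069, 0.2617, 0.0401], [0.6537, 0.2617, 0.0401]] w 0.05891488555006574 0.14676281192123652 mark [0.5801652  0.13444556 0.02790566] [0.58032547 0.13265322 0.04011626] yaw -0.00722147995042433 0.2662831695779087
[[369.2, 237.9], [379.1, 329.2], [252.7, 331.1], [261.8, 240.0]]
[[ 0.0302 -0.0221 -0.028 ]
 [ 0.0311  0.0208 -0.028 ]
 [ 0.0049 -0.0221 -0.055 ]
 [ 0.0057  0.0213 -0.055 ]]
```

```bash
python3 - <<'E'
from h import *
R=target_R(90,7);t=np.radians(7);n=np.array([0,-np.sin(t),np.cos(t)])
P=np.array([.5802,.1343,.0205])+.015*n-R.apply([.0075,0,-.04]);print(P);p,r=pose();print(p)
plan(P+.012*n,R,1)
E
```

```text
[ 0.5802      0.12990264 -0.00522767]
[0.57863279 0.12258637 0.089295  ]
[-0.42, 0.17, 8.27] [-0.07, 0.01, 0.16]
```

Emit:
{"fn": "servo_tool", "kwargs": {
  "commands": [
    [[-0.1, 0.1, 2.5, 0, 0, 0.1, 0], [-0.1, 0.1, 2.5, 0, 0, 0.1, 0], [-0.1, 0, 2.0, 0, 0, 0, 0], [-0.1, 0, 1.2, 0, 0, 0, 0], [0, 0, 0, 0, 0, 0, 0]]
  ]
}}

```text
clock: 8.0
tool_pos: [0.5813, 0.1291, 0.0079]
tool_rot: [-0.043, 0.706, 0.706, 0.043]
force: [0.2, -0.2, 0.4]
gripper_width: 0.0437
```

Emit:
{"fn": "servo_tool", "kwargs": {
  "commands": [
    [[0, 0, 0, 0, 0, 0, 0], [0, 0, 0, 0, 0, 0, 0]]
  ]
}}

```text
clock: 8.25
tool_pos: [0.5833, 0.1295, 0.0102]
tool_rot: [-0.042, 0.706, 0.706, 0.045]
force: [-0.1, -0.1, -0.7]
gripper_width: 0.0434
```

```bash
python3 - <<'E'
from h import *
p,r=pose();print(p,r.as_matrix().round(4).tolist(),monitor.sense()['force'])
for n in['wrist','side']: snap(n,n+'7')
R=target_R(90,7);t=np.radians(7);n=np.array([0,-np.sin(t),np.cos(t)])
plan(np.array([.5802,.1299,-.0052]),R,1)
W=load('wrist7');b=W['image'];a=load('side7')['image'][100:250,260:380]
cv2.imwrite('pics/z8.png',np.hstack([cv2.resize(a,(320,400)),cv2.resize(b,(480,400))]))
m,cn=mask(W,(100,80,30),(130,255,255),(100,540,0,400));x,y,w,h=cv2.boundingRect(cn);print(x,y,w,h)
X=onplane(W,[[x-.5,y-.5],[x+w-.5,y-.5]],[.58,.1343,.0205],n);print(X.round(4))
m,cn=mask(W,(0,140,40),(6,255,255),(230,400,210,350));q=quad(cn);print(q.round(1).tolist())
q=q[np.argsort(q[:,1])]; toe=q[:2][np.argsort(q[:2,0])];rid=q[2:][np.argsort(q[2:,0])]
o,d=ray(W,np.r_[toe,rid]); o=r.inv().apply(o-p); d=r.inv().apply(d)
X=o+d*((np.array([-.028,-.028,-.055,-.055])-o[2])/d[:,2])[:,None];print(X.round(4))
E
```

```text
[0.58331986 0.12951219 0.0102198 ] [[-0.0005, 1.0, 0.0043], [0.9925, -0.0001, 0.1223], [0.1223, 0.0043, -0.9925]] [-0.06673532 -0.13077176 -0.66882945]
[-0.15, -0.28, 1.51] [0.21, -0.03, 0.03]
242 221 134 66
[[0.5498 0.1618 0.0239]
 [0.6098 0.1618 0.0239]]
[[369.0, 238.6], [379.1, 329.1], [252.7, 331.1], [261.7, 239.7]]
[[ 0.0297 -0.0219 -0.028 ]
 [ 0.0302  0.0211 -0.028 ]
 [ 0.0042 -0.022  -0.055 ]
 [ 0.005   0.0217 -0.055 ]]
```

View pics/z8.png

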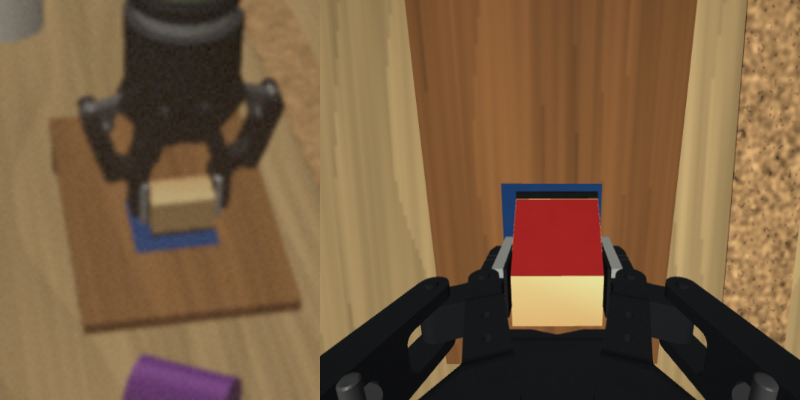

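Emit:
{"fn": "servo_tool", "kwargs": {
  "commands": [
    [[-0.1, -0.15, 0.4, 0.1, 0, 0, 0], [0, -0.15, 0.3, 0.1, 0, 0, 0], [0, 0, 0.2, 0, 0, 0, 0], [0, 0, 0, 0, 0, 0, 0]]
  ]
}}

```text
clock: 8.85
tool_pos: [0.5789, 0.1296, -0.0004]
tool_rot: [-0.044, 0.706, 0.706, 0.043]
force: [0.3, -0.1, -0.7]
gripper_width: 0.0433
```

Emit:
{"fn": "servo_tool", "kwargs": {
  "commands": [
    [[0, 0, 0.2, 0, 0, 0, 0], [0, 0, 0, 0, 0, 0, 0]]
  ]
}}

```text
clock: 9.1
tool_pos: [0.5792, 0.1299, -0.0022]
tool_rot: [-0.044, 0.706, 0.706, 0.043]
force: [0.2, -0.6, -0.9]
gripper_width: 0.0433
```

```bash
python3 - <<'E'
from h import *
p,r=pose();print(p,r.as_matrix().round(4).tolist(),monitor.sense()['force'])
plan(np.array([.5802,.1299,-.0052]),target_R(90,7),1)
E
```

```text
[ 0.57917047  0.12987405 -0.00215574] [[-0.0001, 1.0, -0.0017], [0.9925, 0.0003, 0.1223], [0.1223, -0.0017, -0.9925]] [ 0.17829593 -0.63750992 -0.94414757]
[-0.03, 0.1, 0.3] [-0.1, -0.03, 0.01]
```

Emit:
{"fn": "servo_tool", "kwargs": {
  "commands": [
    [[0, 0.1, 0.15, -0.1, 0, 0, 0], [0, 0, 0, 0, 0, 0, 0], [0, 0, 0, 0, 0, 0, 0]]
  ]
}}

```text
clock: 9.48
tool_pos: [0.5802, 0.1301, -0.0035]
tool_rot: [-0.043, 0.706, 0.706, 0.043]
force: [-0.4, 0.6, 0.0]
gripper_width: 0.0435
```

Emit:
{"fn": "servo_tool", "kwargs": {
  "commands": [
    [[0, 0, 0.15, 0, 0, 0, 0], [0, 0, 0, 0, 0, 0, 0]]
  ]
}}

```text
clock: 9.72
tool_pos: [0.5803, 0.13, -0.0036]
tool_rot: [-0.043, 0.706, 0.706, 0.043]
force: [-4.7, -0.8, 8.6]
gripper_width: 0.0436
```

```bash
python3 - <<'E'
from h import *
p,r=pose();print(p,r.as_matrix().round(4).tolist(),monitor.sense()['force'])
for n in['wrist','side']: snap(n,n+'8')
b=load('wrist8')['image'];a=load('side8')['image'][100:250,260:380]
cv2.imwrite('pics/z9.png',np.hstack([cv2.resize(a,(320,400),interpolation=cv2.INTER_CUBIC),cv2.resize(b,(480,400))]))
E
```

```text
[ 0.5803102   0.13003345 -0.0035577 ] [[-0.0005, 1.0, -0.0001], [0.9925, 0.0005, 0.1221], [0.1221, -0.0, -0.9925]] [-4.65105683 -0.82943756  8.64677952]
```

View pics/z9.png

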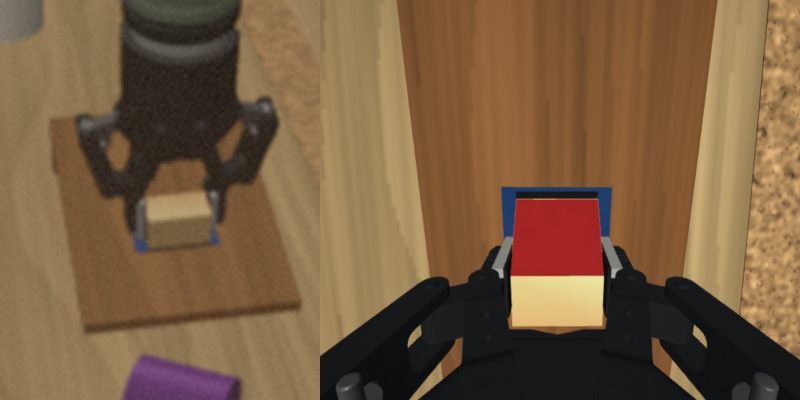

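Contact at 8.6 N. The wedge is centred across the patch (sole columns 516 to 598 against patch 502 to 611). I'll check the gap along the slope before letting go.

```bash
python3 - <<'E'
from h import *
W=load('wrist8');t=np.radians(7);n=np.array([0,-np.sin(t),np.cos(t)])
hsv=cv2.cvtColor(W['image'],cv2.COLOR_BGR2HSV)
for u in(280,316,350):
    print(u,[(v,W['image'][v,u].tolist()) for v in range(221,243)])
S=load('side8');im=S['image'][165:205,295:355];cv2.imwrite('pics/z10.png',cv2.resize(im,None,fx=12,fy=12,interpolation=cv2.INTER_CUBIC))
X=onplane(W,[[314,224],[314,230]],[.58,.1343,.0205],n);print(X)
E
```

```text
280 [(221, [58, 100, 150]), (222, [58, 100, 149]), (223, [58, 101, 150]), (224, [78, 82, 110]), (225, [103, 59, 30]), (226, [105, 60, 30]), (227, [107, 62, 32]), (228, [106, 60, 31]), (229, [86, 51, 27]), (230, [44, 33, 22]), (231, [22, 23, 22]), (232, [26, 26, 25]), (233, [27, 28, 25]), (234, [24, 25, 23]), (235, [24, 25, 23]), (236, [24, 25, 23]), (237, [22, 24, 22]), (238, [54, 78, 113]), (239, [61, 87, 165]), (240, [35, 36, 163]), (241, [34, 36, 162]), (242, [32, 34, 162])]
316 [(221, [51, 89, 133]), (222, [54, 91, 135]), (223, [52, 90, 134]), (224, [72, 75, 99]), (225, [98, 56, 29]), (226, [105, 60, 29]), (227, [105, 60, 29]), (228, [105, 60, 30]), (229, [88, 53, 29]), (230, [42, 31, 22]), (231, [23, 24, 22]), (232, [24, 26, 24]), (233, [24, 25, 23]), (234, [24, 26, 25]), (235, [23, 25, 23]), (236, [23, 24, 22]), (237, [23, 25, 23]), (238, [56, 80, 140]), (239, [63, 89, 186]), (240, [34, 36, 162]), (241, [34, 37, 163]), (242, [34, 36, 162])]
350 [(221, [42, 74, 111]), (222, [44, 77, 113]), (223, [43, 76, 113]), (224, [63, 69, 88]), (225, [93, 60, 39]), (226, [108, 63, 31]), (227, [107, 62, 31]), (228, [107, 61, 29]), (229, [85, 51, 29]), (230, [31, 27, 22]), (231, [22, 23, 22]), (232, [24, 26, 24]), (233, [23, 25, 23]), (234, [24, 26, 24]), (235, [22, 25, 23]), (236, [23, 26, 23]), (237, [24, 25, 23]), (238, [55, 78, 137]), (239, [63, 88, 185]), (240, [32, 34, 159]), (241, [33, 35, 160]), (242, [34, 36, 161])]
[[0.57935684 0.16206755 0.02390943]
 [0.57935539 0.1595634  0.02360196]]
```

View pics/z10.png

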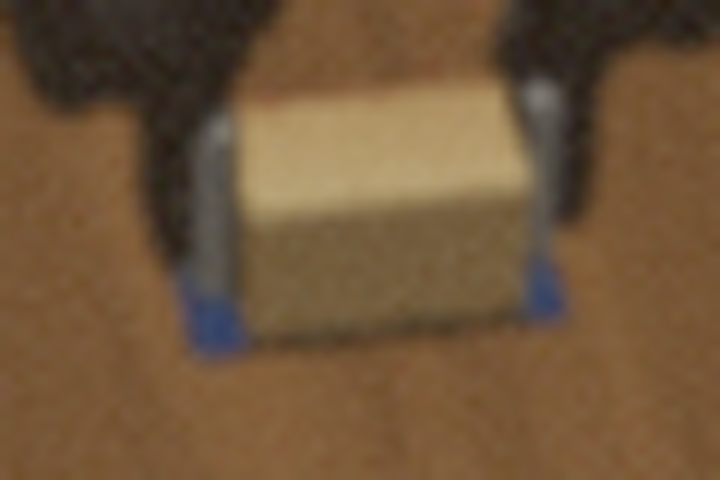

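The uphill gap is about 2.2 mm where 1 mm is wanted, so I raise slightly, shift 1.2 mm uphill and set the wedge down again.

Emit:
{"fn": "servo_tool", "kwargs": {
  "commands": [
    [[0, 0, -0.4, 0, 0, 0, 0], [0.12, 0, 0, 0, 0, 0, 0], [0, 0, 0.2, 0, 0, 0, 0], [0, 0, 0.15, 0, 0, 0, 0], [0, 0, 0, 0, 0, 0, 0]]
  ]
}}

```text
clock: 10.45
tool_pos: [0.5803, 0.1314, -0.0034]
tool_rot: [-0.043, 0.706, 0.706, 0.043]
force: [-3.3, -1.0, 6.6]
gripper_width: 0.0435
```

Emit:
{"fn": "servo_tool", "kwargs": {
  "commands": [
    [[0, 0, 0.05, 0, 0, 0, 0], [0, 0, 0, 0, 0, 0, 0]]
  ]
}}

```text
clock: 10.7
tool_pos: [0.5804, 0.1313, -0.0034]
tool_rot: [-0.043, 0.706, 0.706, 0.043]
force: [-4.5, -1.4, 9.0]
gripper_width: 0.0437
```

```bash
python3 - <<'E'
from h import *
p,r=pose();print(p,r.as_matrix().round(4).tolist(),monitor.sense()['force'])
W=snap('wrist','wrist9')
for u in(280,350):
    print(u,[(v,W['image'][v,u].tolist()) for v in range(222,233)])
E
```

```text
[ 0.5803664   0.13132861 -0.00338685] [[-0.0005, 1.0, -0.0001], [0.9925, 0.0005, 0.1223], [0.1223, -0.0, -0.9925]] [-4.478816   -1.44312415  8.95021951]
280 [(222, [57, 99, 149]), (223, [57, 100, 148]), (224, [57, 100, 150]), (225, [59, 101, 150]), (226, [57, 99, 148]), (227, [75, 82, 111]), (228, [98, 56, 29]), (229, [85, 51, 26]), (230, [43, 30, 22]), (231, [21, 22, 20]), (232, [23, 24, 23])]
350 [(222, [44, 75, 113]), (223, [42, 74, 112]), (224, [43, 75, 112]), (225, [42, 73, 112]), (226, [42, 74, 111]), (227, [62, 68, 86]), (228, [92, 60, 38]), (229, [81, 48, 26]), (230, [29, 25, 20]), (231, [22, 24, 23]), (232, [23, 25, 23])]
```

The gap is now about 1 mm, as wanted. Releasing.

Emit:
{"fn": "servo_tool", "kwargs": {
  "commands": [
    [[0, 0, 0, 0, 0, 0, 60], [0, 0, 0, 0, 0, 0, 80], [0, 0, 0, 0, 0, 0, 100], [0, 0, 0, 0, 0, 0, 100], [0, 0, -1, 0, 0, 0, 100]]
  ]
}}

```text
clock: 11.38
tool_pos: [0.5791, 0.1302, 0.0044]
tool_rot: [-0.044, 0.706, 0.706, 0.043]
force: [0.0, -0.2, 0.3]
gripper_width: 0.0852
```

Emit:
{"fn": "servo_tool", "kwargs": {
  "commands": [
    [[0, 0, -3, 0, 0, 0, 100], [0, 0, -4, 0, 0, 0, 100], [0, 0, -4, 0, 0, 0, 100]]
  ]
}}

```text
clock: 11.75
tool_pos: [0.5802, 0.1165, 0.116]
tool_rot: [-0.043, 0.706, 0.706, 0.044]
force: [0.6, -0.0, -0.3]
gripper_width: 0.0853
```

```bash
python3 - <<'E'
from h import *
W=snap('wrist','wrist10');snap('top','top10')
p,r=pose();print(p)
# roller approx target: axis yaw ~15, high
R=target_R(105)
plan([.645,-.137,.12],R,7)
E
```

```text
[0.5850374  0.11627947 0.12103093]
[-3.59, 0.86, -0.42] [0.23, -0.98, -2.14]
[-3.63, 0.72, -0.36] [0.23, -0.98, -2.14]
[-3.66, 0.58, -0.3] [0.23, -0.98, -2.14]
[-3.68, 0.45, -0.24] [0.23, -0.98, -2.14]
[-3.7, 0.31, -0.18] [0.23, -0.98, -2.14]
[-3.71, 0.17, -0.11] [0.23, -0.98, -2.14]
[-3.72, 0.03, -0.05] [0.23, -0.98, -2.14]
```

View pics/wrist10.png

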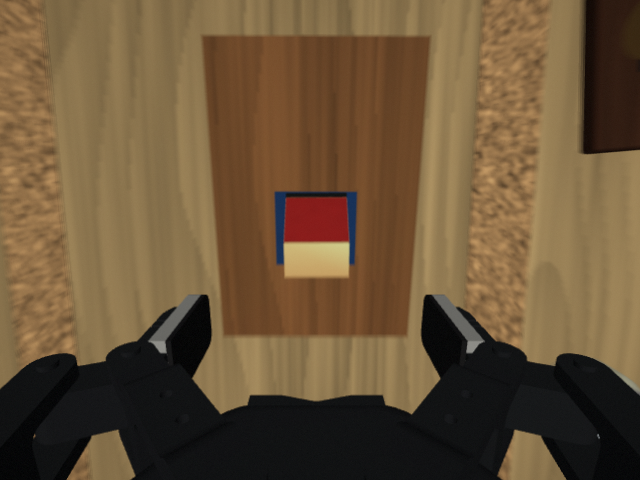

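The wrist view shows the wedge released and standing square on the blue patch at (316,235), with an even blue margin on both sides. Now to the roller.

Emit:
{"fn": "servo_tool", "kwargs": {
  "commands": [
    [[-3.6, 0.9, -0.4, 0.2, -1, -2.1, 100], [-3.6, 0.7, -0.4, 0.2, -1, -2.1, 100], [-3.7, 0.6, -0.3, 0.2, -1, -2.1, 100], [-3.7, 0.4, -0.2, 0.2, -1, -2.1, 100], [-3.7, 0.3, -0.2, 0.2, -1, -2.1, 100]]
  ]
}}

```text
clock: 12.48
tool_pos: [0.6225, -0.0656, 0.1128]
tool_rot: [-0.015, 0.639, 0.769, 0.01]
force: [1.1, 0.1, -0.1]
gripper_width: 0.0853
```

Emit:
{"fn": "servo_tool", "kwargs": {
  "commands": [
    [[-3.7, 0.2, -0.1, 0.2, -1, -2.1, 100], [-3.7, 0, -0.1, 0.2, -1, -2.1, 100], [0, 0, 0, 0, 0, 0, 100], [0, 0, 0, 0, 0, 0, 100], [0, 0, 0, 0, 0, 0, 100]]
  ]
}}

```text
clock: 13.1
tool_pos: [0.6392, -0.1355, 0.113]
tool_rot: [-0.003, 0.61, 0.792, -0.003]
force: [0.5, -0.5, -0.2]
gripper_width: 0.0856
```

```bash
python3 - <<'E'
from h import *
W=snap('wrist','wrist11');p,r=pose();print(p,r.as_matrix().round(3).tolist())
hsv=cv2.cvtColor(W['image'],cv2.COLOR_BGR2HSV)
E
```

```text
[ 0.63929205 -0.13551049  0.11312485] [[-0.256, 0.967, -0.009], [0.967, 0.256, -0.001], [0.001, -0.009, -1.0]]
```

View pics/wrist11.png

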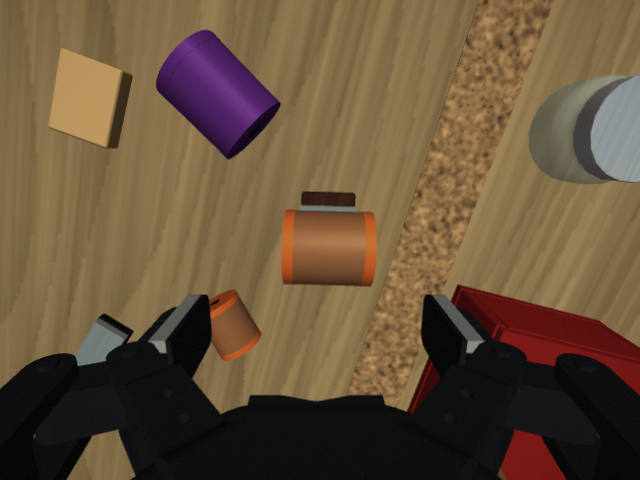

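```bash
python3 - <<'E'
from h import *
W=load('wrist11');T=load('top0');p,r=pose()
m,cn=mask(W,(0,130,40),(16,255,255),(270,390,202,292));print(cv2.boundingRect(cn));q=quad(cn);print(q.round(1).tolist())
# ends: mean of left pts and right pts
P=cn.reshape(-1,2)
L=np.array([[P[(abs(P[:,1]-v)<1)][:,0].min()-.5,v] for v in range(220,280,5)],float);Rr=np.array([[P[(abs(P[:,1]-v)<1)][:,0].max()+.5,v] for v in range(220,280,5)],float)
Tt=np.array([[u,P[(abs(P[:,0]-u)<1)][:,1].min()-.5] for u in range(292,368,5)],float);B=np.array([[u,P[(abs(P[:,0]-u)<1)][:,1].max()+.5] for u in range(292,368,5)],float)
print(L[:,0],Rr[:,0],Tt[:,1],B[:,1])
# silhouette tangent planes -> axis; in tool frame, work with lines of top & bottom rays
o,dT=ray(W,Tt);_,dB=ray(W,B)
ax=np.array([.967,.256,0])
def pl(d):  # plane normal through camera containing rays
    return np.linalg.svd(d)[2][-1]
nT,nB=pl(dT),pl(dB); a=np.cross(nT,nB);a/=np.linalg.norm(a);print('axis',a,np.degrees(np.arctan2(a[1],a[0])))
b1=nT/np.linalg.norm(nT);b2=nB/np.linalg.norm(nB)
# interior bisector: unit normals pointing inside
dm=(dT.mean(0)+dB.mean(0));dm/=np.linalg.norm(dm)
b1*=np.sign(b1@dm);b2*=np.sign(b2@dm)
# centre c: b1.(c-o)=R, b2.(c-o)=R, horizontally at mid ends
for Rd in(.026,):
    for z in(None,):
        A=np.array([b1,b2]); 
        x=np.linalg.lstsq(np.r_[A,[a]],np.array([Rd,Rd,0]),rcond=None)[0]; print('axis pt',o+x,'(z should be .039)')
# intersect end rays with axis height plane
for z in (.039,.05,.065):
    XL=onz(W,[[L[:,0].mean(),247]],z)[0];XR=onz(W,[[Rr[:,0].mean(),247]],z)[0];print(z,XL.round(4),XR.round(4),np.linalg.norm(XR-XL),(XL+XR)/2)
print('box',onz(T,[[367,119]],0),onz(T,[[367,119]],.1),'smallroller',onz(T,[[392,213],[405,223]],.02))
E
```

```text
(281, 209, 96, 78)Traceback (most recent call last):
  File "<stdin>", line 3, in <module>
  File "h.py", line 42, in quad
    v=cv2.fitLine(k.astype(np.float32),cv2.DIST_L2,0,.01,.01).ravel();n=np.array([-v[1],v[0]])
      ~~~~~~~~~~~^^^^^^^^^^^^^^^^^^^^^^^^^^^^^^^^^^^^^^^^^^^^
cv2.error: OpenCV(4.12.0) /io/opencv/modules/imgproc/src/linefit.cpp:50: error: (-215:Assertion failed) count > 0 in function 'fitLine2D_wods'
```

```bash
cat > rol.py <<'E'
from h import *
W=load('wrist11');T=load('top0');p,r=pose()
m,cn=mask(W,(0,130,40),(16,255,255),(270,390,202,292))
P=cn.reshape(-1,2)
L=np.array([[P[(abs(P[:,1]-v)<1)][:,0].min()-.5,v] for v in range(220,280,5)],float);Rr=np.array([[P[(abs(P[:,1]-v)<1)][:,0].max()+.5,v] for v in range(220,280,5)],float)
Tt=np.array([[u,P[(abs(P[:,0]-u)<1)][:,1].min()-.5] for u in range(292,368,5)],float);B=np.array([[u,P[(abs(P[:,0]-u)<1)][:,1].max()+.5] for u in range(292,368,5)],float)
print(L[:,0],Rr[:,0],Tt[:,1],B[:,1])
o,dT=ray(W,Tt);_,dB=ray(W,B)
def pl(d): return np.linalg.svd(d)[2][-1]
nT,nB=pl(dT),pl(dB); a=np.cross(nT,nB);a/=np.linalg.norm(a);print('axis',a,np.degrees(np.arctan2(a[1],a[0])))
dm=(dT.mean(0)+dB.mean(0));dm/=np.linalg.norm(dm)
b1=nT*np.sign(nT@(dB.mean(0)));b2=nB*np.sign(nB@(dT.mean(0)))
x=np.linalg.solve(np.array([b1,b2,a]),np.array([.026,.026,0]));print('axis pt',o+x,'(z should be .039)')
for z in (.039,.05,.065):
    XL=onz(W,[[L[:,0].mean(),247]],z)[0];XR=onz(W,[[Rr[:,0].mean(),247]],z)[0];print(z,XL.round(4),XR.round(4),np.linalg.norm(XR-XL),(XL+XR)/2)
# centre line: intersection at z=.039 along bisector through axis
c=o+x; print('TCP offset in tool',r.inv().apply(c-p))
print('box',onz(T,[[367,119]],0),onz(T,[[367,119]],.1),'smallroller',onz(T,[[392,213],[405,223]],.02))
E
python3 rol.py
```

```text
[282.5 281.5 281.5 281.5 280.5 280.5 280.5 280.5 280.5 280.5 280.5 280.5] [375.5 376.5 376.5 376.5 376.5 376.5 376.5 376.5 376.5 376.5 375.5 374.5] [208.5 209.5 210.5 210.5 211.5 211.5 211.5 211.5 211.5 211.5 211.5 212.5
 212.5 212.5 211.5 211.5] [284.5 283.5 283.5 283.5 284.5 284.5 284.5 284.5 284.5 284.5 284.5 285.5
 285.5 285.5 286.5 286.5]
axis [ 0.97481216  0.22300252 -0.00333545] 12.885520077551197
axis pt [ 0.6384199  -0.13928876  0.03632141] (z should be .039)
0.039 [ 0.6152 -0.1444  0.039 ] [ 0.6799 -0.1271  0.039 ] 0.06698018432688377 [ 0.64759001 -0.13571827  0.039     ]
0.05 [ 0.6156 -0.141   0.05  ] [ 0.6774 -0.1245  0.05  ] 0.06389462376995052 [ 0.64649055 -0.1327569   0.05      ]
0.065 [ 0.6162 -0.1364  0.065 ] [ 0.6738 -0.121   0.065 ] 0.05968704119231441 [ 0.64499128 -0.12871866  0.065     ]
TCP offset in tool [-0.0035394  -0.00114415  0.07681125]
box [[ 0.76715255 -0.15486236  0.        ]] [[ 0.73164532 -0.14376477  0.1       ]] smallroller [[ 0.58343455 -0.20151176  0.02      ]
 [ 0.5655014  -0.22567869  0.02      ]]
```

```bash
python3 - <<'E'
from h import *
T=load('top0');S=load('side0');W=load('wrist11')
print(tri(T,[[366,107]],S,[[483,252]]), tri(W,[[459,287]],T,[[366,107]]))
plan([.647,-.1373,-.012],target_R(104),6)
cv2.imwrite('pics/bx.png',cv2.resize(np.hstack([T['image'][30:130,350:490],S['image'][230:330,465:605]]),None,fx=2.8,fy=2.8))
E
```

```text
[[ 0.7672382  -0.14574318  0.0733801   0.00846835]] [[ 0.80546092 -0.16402128 -0.05926716  0.01792745]]
[-0.06, 0.13, 2.08] [-0.08, -0.01, 0.14]
[-0.06, 0.13, 2.08] [-0.08, -0.01, 0.14]
[-0.06, 0.13, 2.08] [-0.08, -0.01, 0.14]
[-0.06, 0.13, 2.08] [-0.08, -0.01, 0.14]
[-0.06, 0.12, 2.09] [-0.08, -0.01, 0.14]
[-0.06, 0.12, 2.09] [-0.08, -0.01, 0.14]
```

View pics/bx.png

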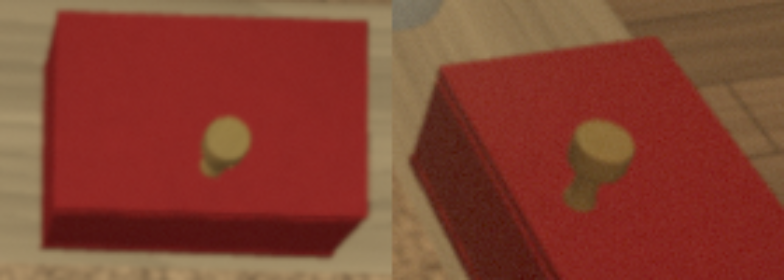

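The box's near face is at x about 0.767, so it clears the right finger by roughly 40 mm. I descend onto the roller.

Emit:
{"fn": "servo_tool", "kwargs": {
  "commands": [
    [[-0.1, 0.2, 3, 0, 0, 0.3, 100], [-0.1, 0.2, 3, 0, 0, 0.3, 100], [-0.1, 0.2, 2, 0, 0, 0.2, 100], [-0.1, 0.2, 1, 0, 0, 0, 100], [0, 0, 0, 0, 0, 0, 100]]
  ]
}}

```text
clock: 13.78
tool_pos: [0.6475, -0.1385, 0.0228]
tool_rot: [-0.003, 0.616, 0.788, -0.003]
force: [-0.4, -0.2, 0.1]
gripper_width: 0.0854
```

```bash
python3 - <<'E'
from h import *
W=snap('wrist','wrist12');snap('side','side12');p,r=pose();print(p,monitor.sense()['force'])
plan([.647,-.1373,-.012],target_R(104),1)
b=W['image'];a=load('side12')['image'][200:350,340:460]
cv2.imwrite('pics/z11.png',np.hstack([cv2.resize(a,(320,400),interpolation=cv2.INTER_CUBIC),cv2.resize(b,(480,400))]))
E
```

```text
[ 0.64857988 -0.13898997  0.02435313] [0.22890531 0.50421949 0.09287811]
[0.2, -0.09, 3.64] [-0.38, 0.02, -0.04]
```

View pics/z11.png

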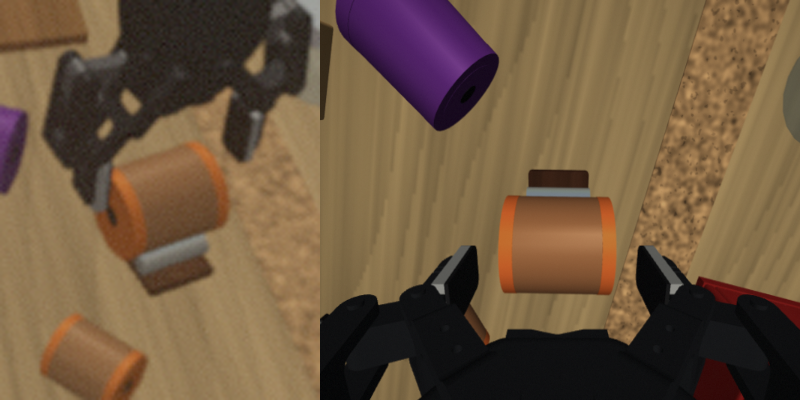

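```bash
sed -e "s/wrist11/wrist12/; s/(270,390,202,292)/(205,380,222,358)/; s/range(220,280,5)/range(255,330,5)/g; s/range(292,368,5)/range(232,358,5)/g" rol.py > rol2.py; python3 rol2.py; python3 -c "
from h import *
W=load('wrist12');m,cn=mask(W,(0,130,40),(16,255,255),(205,380,222,358));print(cv2.boundingRect(cn))"
```

```text
(237, 234, 143, 120)Traceback (most recent call last):
  File "rol2.py", line 6, in <module>
    Tt=np.array([[u,P[(abs(P[:,0]-u)<1)][:,1].min()-.5] for u in range(232,358,5)],float);B=np.array([[u,P[(abs(P[:,0]-u)<1)][:,1].max()+.5] for u in range(232,358,5)],float)
                    ~~~~~~~~~~~~~~~~~~~~~~~~~~~~~^^
    return umr_minimum(a, axis, None, out, keepdims, initial, where)
ValueError: zero-size array to reduction operation minimum which has no identity
```

```bash
sed -i -e "s/(205,380,222,358)/(228,402,222,358)/; s/range(232,358,5)/range(258,372,5)/g" rol2.py; python3 rol2.py
```

```text
[240.5 240.5 239.5 238.5 238.5 237.5 237.5 236.5 236.5 236.5 236.5 236.5
 236.5 236.5 237.5] [392.5 393.5 393.5 394.5 394.5 394.5 394.5 395.5 395.5 395.5 395.5 395.5
 395.5 394.5 394.5] [233.5 233.5 234.5 234.5 235.5 235.5 235.5 235.5 235.5 236.5 236.5 236.5
 236.5 236.5 236.5 236.5 236.5 236.5 236.5 236.5 236.5 236.5 235.5] [351.5 350.5 350.5 351.5 350.5 351.5 351.5 351.5 351.5 351.5 351.5 351.5
 351.5 351.5 351.5 351.5 351.5 352.5 352.5 352.5 352.5 352.5 352.5]
axis [ 0.97602543  0.21637195 -0.02361234] 12.49957042494559
axis pt [ 0.64357724 -0.13824715  0.03704574] (z should be .039)
0.039 [ 0.6087 -0.1242  0.039 ] [ 0.6753 -0.1074  0.039 ] 0.06870540228223537 [ 0.64196652 -0.11575193  0.039     ]
0.05 [ 0.6105 -0.1204  0.05  ] [ 0.6721 -0.1049  0.05  ] 0.06361647043426227 [ 0.64130274 -0.11266954  0.05      ]
0.065 [ 0.6129 -0.1154  0.065 ] [ 0.6679 -0.1015  0.065 ] 0.05667701791429881 [ 0.64039759 -0.10846628  0.065     ]
TCP offset in tool [ 0.00192302 -0.00475928 -0.01266223]
box [[ 0.76715255 -0.15486236  0.        ]] [[ 0.73164532 -0.14376477  0.1       ]] smallroller [[ 0.58343455 -0.20151176  0.02      ]
 [ 0.5655014  -0.22567869  0.02      ]]
```

Emit:
{"fn": "servo_tool", "kwargs": {
  "commands": [
    [[0.1, 0, 1.5, -0.2, 0, 0.5, 100], [0.1, 0, 1.3, 0, 0, 0, 100], [0, 0, 0.8, 0, 0, 0, 100], [0, 0, 0, 0, 0, 0, 60], [0, 0, 0, 0, 0, 0, 30]]
  ],
  "grip_force": 30
}}

```text
clock: 14.5
tool_pos: [0.6472, -0.1369, -0.0126]
tool_rot: [-0.002, 0.619, 0.785, -0.002]
force: [-0.1, -0.1, -2.1]
gripper_width: 0.0595
```

Emit:
{"fn": "servo_tool", "kwargs": {
  "commands": [
    [[0, 0, 0, 0, 0, 0, 0], [0, 0, 0, 0, 0, 0, 0], [0, 0, 0, 0, 0, 0, 0]]
  ]
}}

```text
clock: 14.88
tool_pos: [0.6468, -0.1369, -0.0128]
tool_rot: [-0.002, 0.619, 0.785, -0.002]
force: [0.0, -0.8, -1.5]
gripper_width: 0.06
```

```bash
python3 - <<'E'
from h import *
p,r=pose();print(p,monitor.sense()['force'],monitor.sense()['gripper_width']);W=snap('wrist','wrist13');snap('side','side13')
b=W['image'];a=load('side13')['image'][200:350,340:460]
cv2.imwrite('pics/z12.png',np.hstack([cv2.resize(a,(320,400),interpolation=cv2.INTER_CUBIC),cv2.resize(b,(480,400))]))
E
```

```text
[ 0.64684349 -0.13685454 -0.01279245] [ 0.04739442 -0.78084496 -1.45091565] 0.06004718525260308
```

View pics/z12.png

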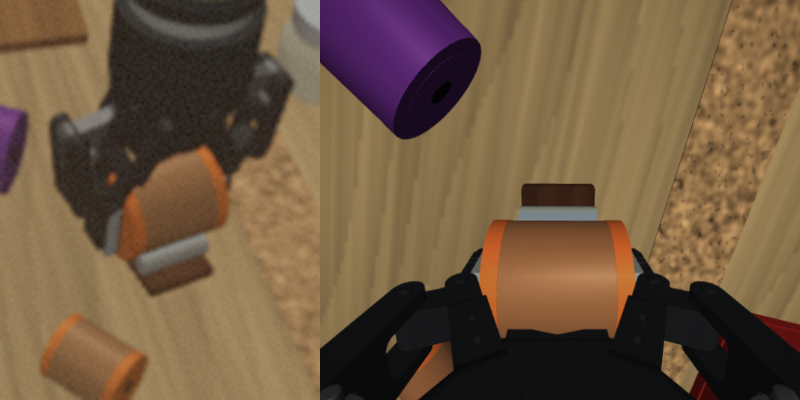

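Gripped at 60.0 mm, which matches the roller's length. Lifting.

Emit:
{"fn": "servo_tool", "kwargs": {
  "commands": [
    [[0, 0, -1, 0, 0, 0, 0], [0, 0, -3, 0, 0, 0, 0], [0, 0, -4, 0, 0, 0, 0], [0, 0, -4, 0, 0, 0, 0], [0, 0, 0, 0, 0, 0, 0]]
  ]
}}

```text
clock: 15.6
tool_pos: [0.6515, -0.1381, 0.1133]
tool_rot: [0.004, 0.619, 0.785, 0.0]
force: [0.6, 0.4, -1.6]
gripper_width: 0.0595
```

Emit:
{"fn": "servo_tool", "kwargs": {
  "commands": [
    [[0, 0, 0, 0, 0, 0, 0], [0, 0, 0, 0, 0, 0, 0]]
  ]
}}

```text
clock: 15.85
tool_pos: [0.6457, -0.1362, 0.1046]
tool_rot: [-0.004, 0.619, 0.785, -0.002]
force: [0.4, 0.7, -2.2]
gripper_width: 0.0599
```

```bash
python3 - <<'E'
from h import *
p,r=pose();print(p,monitor.sense()['force'],monitor.sense()['gripper_width']);W=snap('wrist','wrist14')
m,cn=mask(W,(0,130,40),(16,255,255),(205,425,230,400));print(cv2.boundingRect(cn))
P=cn.reshape(-1,2)
U=range(250,385,5);Tt=np.array([[u,P[(abs(P[:,0]-u)<1)][:,1].min()-.5] for u in U],float);print(Tt[:,1])
# tangent: top silhouette plane, in tool frame; centre at tool (x,0,-.0518), R=.026
o,d=ray(W,Tt);o=r.inv().apply(o-p);d=r.inv().apply(d);n=np.linalg.svd(d)[2][-1];n*=np.sign(n[0])*-1;print(o,n)
# n.(c-o)=.026 inside toward -x
for k in(-.0535,-.0518,-.050): print(k,(.026-n[2]*(k-o[2])+n[1]*o[1])/n[0]+o[0])
E
```

```text
[ 0.64566943 -0.13616565  0.10464001] [ 0.44272646  0.73069883 -2.18708196] 0.059936047490103166
(205, 263, 216, 137)
[262.5 264.5 264.5 264.5 264.5 264.5 264.5 264.5 264.5 264.5 264.5 264.5
 264.5 264.5 264.5 265.5 265.5 265.5 265.5 265.5 264.5 264.5 264.5 264.5
 264.5 264.5 263.5]
[ 6.61600747e-02 -2.72672313e-05 -1.64691337e-01] [-0.94607306 -0.00339468 -0.32393555]
-0.0535 0.0006060253675976984
-0.0518 2.394511878436867e-05
-0.05 -0.000592375144665036
```

View pics/wrist14.png

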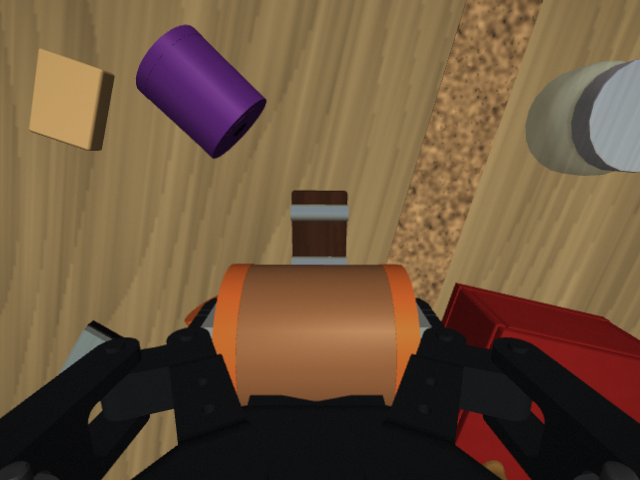

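```bash
python3 - <<'E'
from h import *
R=target_R(90,7);u,n=R.as_matrix()[:,0],-R.as_matrix()[:,2]
P=np.array([.5804,.1757,.0013]);print(pose()[1].as_matrix().round(3).tolist())
plan(P+.08*n+.006*u,R,8)
E
```

```text
[[-0.233, 0.973, -0.009], [0.973, 0.233, 0.001], [0.003, -0.009, -1.0]]
[3.94, 0.1, 0.3] [-0.17, 0.86, 1.68]
[3.93, -0.01, 0.36] [-0.17, 0.86, 1.68]
[3.92, -0.13, 0.42] [-0.17, 0.86, 1.68]
[3.91, -0.24, 0.48] [-0.17, 0.86, 1.68]
[3.89, -0.36, 0.53] [-0.17, 0.86, 1.68]
[3.87, -0.48, 0.59] [-0.17, 0.86, 1.68]
[3.85, -0.59, 0.65] [-0.17, 0.86, 1.68]
[3.82, -0.7, 0.7] [-0.17, 0.86, 1.68]
```

Emit:
{"fn": "servo_tool", "kwargs": {
  "commands": [
    [[3.9, 0.1, 0.3, -0.1, 0.9, 1.7, 0], [3.9, 0, 0.3, -0.1, 0.9, 1.7, 0], [3.9, -0.1, 0.4, -0.1, 0.9, 1.7, 0], [3.9, -0.2, 0.4, -0.1, 0.9, 1.7, 0], [3.9, -0.4, 0.5, -0.1, 0.9, 1.7, 0]]
  ]
}}

```text
clock: 16.52
tool_pos: [0.6062, 0.0561, 0.0929]
tool_rot: [-0.031, 0.676, 0.736, 0.025]
force: [1.0, -0.5, -2.4]
gripper_width: 0.0599
```

Emit:
{"fn": "servo_tool", "kwargs": {
  "commands": [
    [[3.9, -0.5, 0.5, -0.1, 0.9, 1.7, 0], [3.9, -0.6, 0.6, -0.1, 0.8, 1.7, 0], [3.8, -0.7, 0.7, -0.1, 0.8, 1.7, 0], [0, 0, 0, 0, 0, 0, 0], [0, 0, 0, 0, 0, 0, 0]]
  ]
}}

```text
clock: 17.15
tool_pos: [0.5823, 0.1705, 0.0865]
tool_rot: [-0.045, 0.707, 0.705, 0.04]
force: [0.1, -0.1, -2.0]
gripper_width: 0.0599
```

```bash
python3 - <<'E'
from h import *
p,r=pose();print(p,r.as_matrix().round(4).tolist(),monitor.sense()['force']);snap('side','side15');snap('top','top15')
R=target_R(90,7);u,n=R.as_matrix()[:,0],-R.as_matrix()[:,2];P=np.array([.5804,.1757,.0013])
plan(P+.012*n+.003*u,R,1)
a=load('side15')['image'][80:260,250:400];b=load('top15')['image'][130:290,100:300]
cv2.imwrite('pics/z13.png',np.hstack([cv2.resize(a,(375,450)),cv2.resize(b,(425,450))]))
E
```

```text
[0.58227757 0.17053375 0.08647216] [[0.0031, 1.0, -0.0069], [0.9927, -0.0022, 0.121], [0.121, -0.0072, -0.9926]] [ 0.06652486 -0.1397021  -2.04080536]
[-0.17, -0.21, 7.38] [-0.32, 0.03, -0.26]
```

View pics/z13.png

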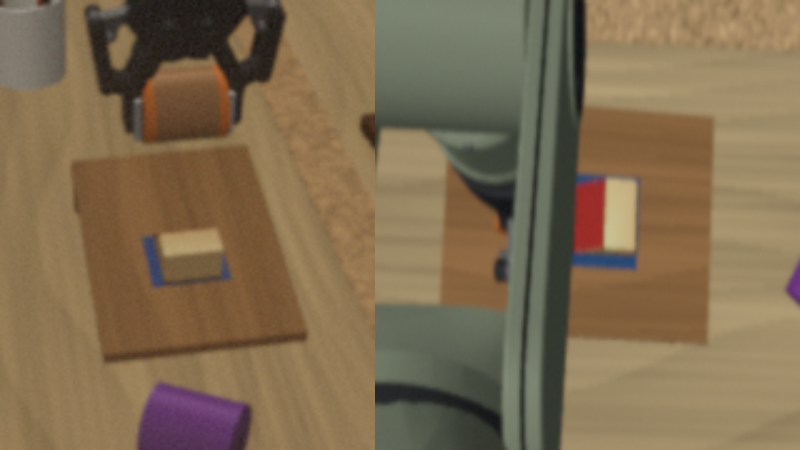

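The wedge still stands in the patch; the uneven margins come from camera parallax on its 30 mm height. The roller is above and uphill of it. Lowering.

Emit:
{"fn": "servo_tool", "kwargs": {
  "commands": [
    [[0, -0.1, 2.5, -0.2, 0, -0.1, 0], [-0.1, -0.1, 2.5, -0.1, 0, -0.1, 0], [-0.1, 0, 1.5, 0, 0, 0, 0], [0, 0, 0.9, 0, 0, 0, 0], [0, 0, 0, 0, 0, 0, 0]]
  ]
}}

```text
clock: 17.88
tool_pos: [0.5805, 0.1777, 0.0134]
tool_rot: [-0.043, 0.706, 0.706, 0.043]
force: [-0.9, -0.7, -2.2]
gripper_width: 0.0597
```

Emit:
{"fn": "servo_tool", "kwargs": {
  "commands": [
    [[0, 0, 0, 0, 0, 0, 0], [0, 0, 0, 0, 0, 0, 0]]
  ]
}}

```text
clock: 18.12
tool_pos: [0.5815, 0.178, 0.0148]
tool_rot: [-0.043, 0.706, 0.706, 0.044]
force: [0.4, 0.2, -2.4]
gripper_width: 0.0596
```

```bash
python3 - <<'E'
from h import *
p,r=pose();print(p,r.as_matrix().round(4).tolist(),monitor.sense()['force']);snap('side','side16')
R=target_R(90,7);u,n=R.as_matrix()[:,0],-R.as_matrix()[:,2];P=np.array([.5804,.1757,.0013])
plan(P+.0*n+.003*u,R,1)
a=load('side16')['image'][120:220,270:370]
cv2.imwrite('pics/z14.png',cv2.resize(a,(600,600),interpolation=cv2.INTER_CUBIC))
E
```

```text
[0.58152605 0.17802753 0.01482283] [[-0.0002, 1.0, 0.0019], [0.9925, 0.0, 0.122], [0.122, 0.0019, -0.9925]] [ 0.4232897   0.18547333 -2.38524272]
[-0.09, -0.1, 1.3] [0.09, -0.01, 0.01]
```

View pics/z14.png

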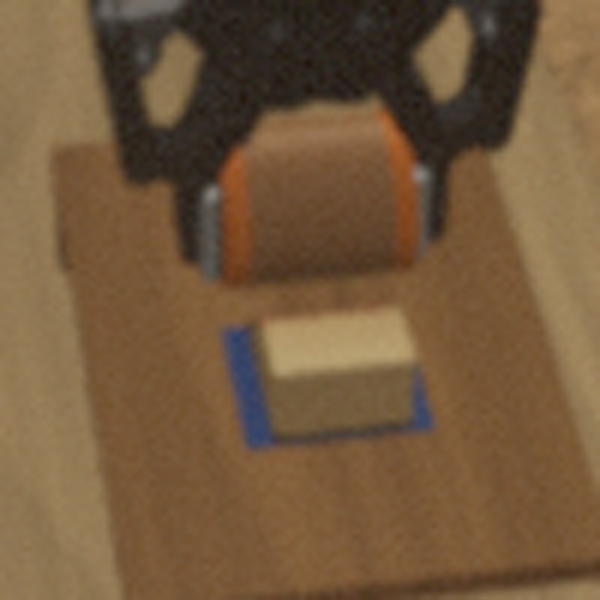

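Emit:
{"fn": "servo_tool", "kwargs": {
  "commands": [
    [[0, -0.1, 0.5, 0.1, 0, 0, 0], [0, 0, 0.3, 0, 0, 0, 0], [0, 0, 0.2, 0, 0, 0, 0], [0, 0, 0, 0, 0, 0, 0]]
  ]
}}

```text
clock: 18.68
tool_pos: [0.5793, 0.1792, 0.0035]
tool_rot: [-0.044, 0.706, 0.706, 0.042]
force: [-0.2, 1.0, -1.4]
gripper_width: 0.0597
```

Emit:
{"fn": "servo_tool", "kwargs": {
  "commands": [
    [[0, 0, 0.1, 0, 0, 0, 0], [0, 0, 0, 0, 0, 0, 0]]
  ]
}}

```text
clock: 18.92
tool_pos: [0.5796, 0.1793, 0.0028]
tool_rot: [-0.044, 0.706, 0.706, 0.042]
force: [-0.2, 0.0, -2.1]
gripper_width: 0.0598
```

Emit:
{"fn": "servo_tool", "kwargs": {
  "commands": [
    [[0, 0, 0.1, 0, 0, 0, 0], [0, 0, 0, 0, 0, 0, 0]]
  ]
}}

```text
clock: 19.18
tool_pos: [0.5795, 0.1794, 0.0018]
tool_rot: [-0.044, 0.706, 0.706, 0.042]
force: [1.0, -0.6, -1.5]
gripper_width: 0.06
```

Emit:
{"fn": "servo_tool", "kwargs": {
  "commands": [
    [[0, 0.05, 0.1, 0, 0, 0, 0], [0, 0, 0, 0, 0, 0, 0]]
  ]
}}

```text
clock: 19.42
tool_pos: [0.5799, 0.1795, 0.0014]
tool_rot: [-0.044, 0.706, 0.706, 0.042]
force: [-3.3, -0.7, 4.7]
gripper_width: 0.0598
```

Emit:
{"fn": "servo_tool", "kwargs": {
  "commands": [
    [[0, 0, 0.05, 0, 0, 0, 0], [0, 0, 0, 0, 0, 0, 0]]
  ]
}}

```text
clock: 19.68
tool_pos: [0.5799, 0.1795, 0.0014]
tool_rot: [-0.044, 0.706, 0.706, 0.042]
force: [-4.3, -1.8, 7.3]
gripper_width: 0.0595
```

The roller rests on the board (7 N), about 3 to 4 mm uphill of the slanted face. I ease it downhill in small steps and watch for wedge contact.

Emit:
{"fn": "servo_tool", "kwargs": {
  "commands": [
    [[-0.1, 0, -0.05, 0, 0, 0, 0], [-0.1, 0, 0, 0, 0, 0, 0], [0, 0, 0, 0, 0, 0, 0]]
  ]
}}

```text
clock: 20.05
tool_pos: [0.5809, 0.1779, 0.0013]
tool_rot: [-0.044, 0.706, 0.706, 0.043]
force: [-0.7, 1.6, 5.5]
gripper_width: 0.06
```

```bash
python3 - <<'E'
from h import *
p,r=pose();print(p,r.as_matrix().round(4).tolist(),monitor.sense()['force']);W=snap('wrist','wrist17');snap('side','side17')
a=load('side17')['image'][120:220,270:370];b=W['image']
cv2.imwrite('pics/z15.png',np.hstack([cv2.resize(a,(400,400),interpolation=cv2.INTER_CUBIC),cv2.resize(b,(400,400))]))
E
```

```text
[0.58091247 0.1779101  0.00127052] [[0.0001, 1.0, -0.0002], [0.9925, -0.0001, 0.1226], [0.1226, -0.0002, -0.9925]] [-0.74129105  1.63731573  5.45907512]
```

View pics/z15.png

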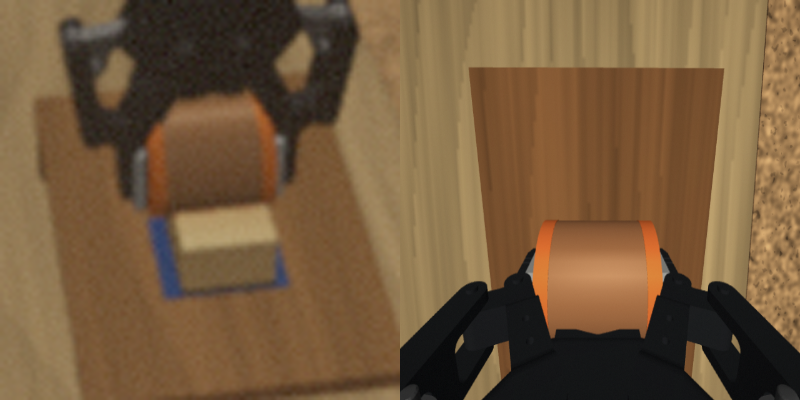

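Emit:
{"fn": "servo_tool", "kwargs": {
  "commands": [
    [[-0.1, 0, -0.02, 0, 0, 0, 0], [0, 0, 0, 0, 0, 0, 0]]
  ]
}}

```text
clock: 20.4
tool_pos: [0.5809, 0.1766, 0.0011]
tool_rot: [-0.043, 0.706, 0.706, 0.043]
force: [0.6, 1.8, 4.8]
gripper_width: 0.06
```

```bash
python3 - <<'E'
from h import *
S=load('side17');p,r=pose();
c=p+r.apply([0,0,-.0518]);print('roller',c)
R=r.as_matrix();f=lambda q:((q-[270,120])*4).round(0).tolist()
print(f(proj(S,[c-.03*R[:,1]-.0*R[:,0],c+.03*R[:,1]])),'axis ends')
w=np.array([.5804,.133,.0372]);
print(f(proj(S,[w+R@[x,y,z] for x,y,z in [(-.003,-.022,-.015),(-.003,.022,-.015),(-.027,-.022,-.015),(-.027,.022,-.015)]])))
E
```

```text
roller [0.58088785 0.17026589 0.05249522]
[[142.0, 161.0], [264.0, 149.0]] axis ends
[[171.0, 211.0], [263.0, 201.0], [179.0, 246.0], [273.0, 236.0]]
```

Emit:
{"fn": "servo_tool", "kwargs": {
  "commands": [
    [[-0.1, -0.05, -0.03, 0, 0, 0, 0], [0, 0, 0, 0, 0, 0, 0]]
  ]
}}

```text
clock: 20.65
tool_pos: [0.5801, 0.1753, 0.001]
tool_rot: [-0.043, 0.706, 0.706, 0.043]
force: [1.9, 1.3, 3.5]
gripper_width: 0.0596
```

Emit:
{"fn": "servo_tool", "kwargs": {
  "commands": [
    [[-0.05, 0, 0, 0, 0, 0, 0], [0, 0, 0, 0, 0, 0, 0]]
  ]
}}

```text
clock: 20.9
tool_pos: [0.5799, 0.1749, 0.0009]
tool_rot: [-0.044, 0.706, 0.706, 0.043]
force: [1.5, 1.4, 3.8]
gripper_width: 0.06
```

Emit:
{"fn": "servo_tool", "kwargs": {
  "commands": [
    [[-0.05, 0, 0, 0, 0, 0, 0], [0, 0, 0, 0, 0, 0, 0]]
  ]
}}

```text
clock: 21.15
tool_pos: [0.5797, 0.1746, 0.0008]
tool_rot: [-0.044, 0.706, 0.706, 0.043]
force: [1.4, 2.4, 3.7]
gripper_width: 0.0599
```

Emit:
{"fn": "servo_tool", "kwargs": {
  "commands": [
    [[-0.05, 0, 0, 0, 0, 0, 0], [0, 0, 0, 0, 0, 0, 0]]
  ]
}}

```text
clock: 21.4
tool_pos: [0.5796, 0.1742, 0.0008]
tool_rot: [-0.044, 0.706, 0.706, 0.043]
force: [0.6, 2.3, 3.9]
gripper_width: 0.0595
```

```bash
python3 - <<'E'
from h import *
p,r=pose();print(p,monitor.sense()['force']);snap('side','side18')
A=[cv2.resize(load(s)['image'][150:200,290:350],(390,325),interpolation=cv2.INTER_CUBIC) for s in('side17','side18')]
cv2.imwrite('pics/z16.png',np.hstack(A))
E
```

```text
[0.57957165 0.17416572 0.00081426] [0.58355619 2.2758054  3.93468591]
```

View pics/z16.png

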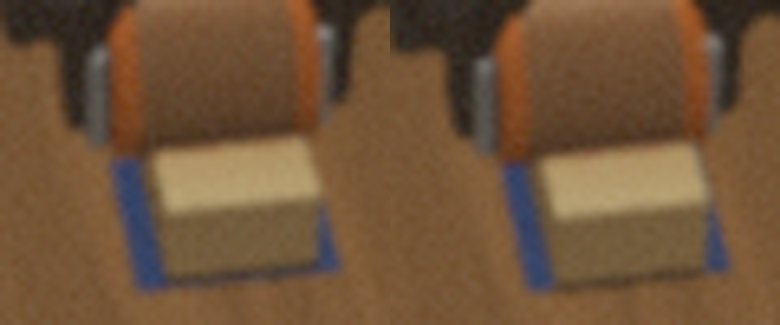

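The uphill force stepped from 1.4 to 2.4 N at tool y of about 0.1746, so the roller now bears on the red face as well as the board. Releasing.

Emit:
{"fn": "servo_tool", "kwargs": {
  "commands": [
    [[0, 0, 0, 0, 0, 0, 75], [0, 0, 0, 0, 0, 0, 85], [0, 0, 0, 0, 0, 0, 100], [0, 0, 0, 0, 0, 0, 100]]
  ]
}}

```text
clock: 21.95
tool_pos: [0.579, 0.1738, 0.0002]
tool_rot: [-0.044, 0.706, 0.706, 0.042]
force: [0.7, -0.3, -0.0]
gripper_width: 0.0857
```

```bash
python3 - <<'E'
from h import *
print(monitor.sense()['force']);snap('side','side19');W=snap('wrist','wrist19')
A=[cv2.resize(load('side19')['image'][130:210,280:360],(400,400),interpolation=cv2.INTER_CUBIC),cv2.resize(W['image'],(400,400))]
cv2.imwrite('pics/z17.png',np.hstack(A))
E
```

```text
[ 0.69172464 -0.28732944 -0.01826494]
```

View pics/z17.png

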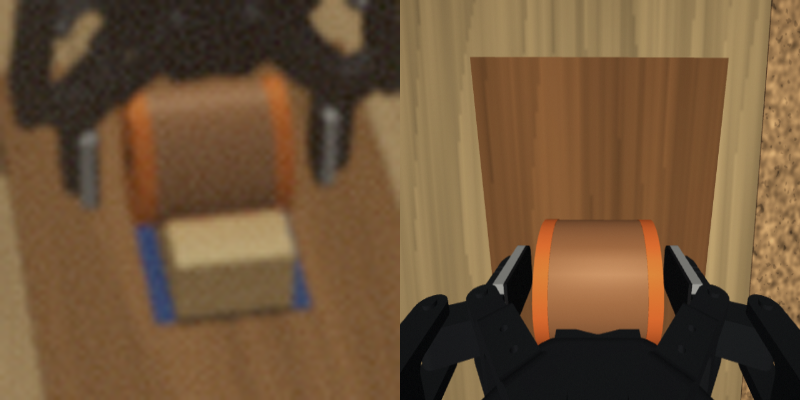

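The jaws are clear on both sides and the roller stays against the wedge. I retract straight back, then go up and away for a clear check.

Emit:
{"fn": "servo_tool", "kwargs": {
  "commands": [
    [[0, 0, -1, 0, 0, 0, 100], [0, 0, -2, 0, 0, 0, 100], [0, 0, -4, 0, 0, 0, 100], [0, 0, -5, 0, 0, 0, 100], [-2, 0, -4, 0, 0, 0, 100]]
  ]
}}

```text
clock: 22.68
tool_pos: [0.5812, 0.1351, 0.1616]
tool_rot: [-0.042, 0.705, 0.707, 0.044]
force: [0.2, -0.1, 0.3]
gripper_width: 0.0853
```

Emit:
{"fn": "servo_tool", "kwargs": {
  "commands": [
    [[-5, 0, 0, 0, 0, 0, 100], [-5, 0, 0, 0, 0, 0, 100], [-5, 0, 0, 0, 0, 0, 100], [-5, 0, 0, 0, 0, 0, 100], [-5, 0, 0, 0, 0, 0, 100]]
  ]
}}

```text
clock: 23.3
tool_pos: [0.5804, -0.1155, 0.1286]
tool_rot: [-0.042, 0.706, 0.706, 0.043]
force: [0.9, -0.3, -0.4]
gripper_width: 0.0853
```

Emit:
{"fn": "servo_tool", "kwargs": {
  "commands": [
    [[-3, 0, 0, 0, 0, 0, 100], [0, 0, 0, 0, 0, 0, 100], [0, 0, 0, 0, 0, 0, 100]]
  ]
}}

```text
clock: 23.68
tool_pos: [0.5802, -0.143, 0.1241]
tool_rot: [-0.043, 0.706, 0.706, 0.043]
force: [-0.3, 0.5, 1.5]
gripper_width: 0.0853
```

```bash
python3 - <<'E'
from h import *
S=snap('side','side20');T=snap('top','top20');W=snap('wrist','wrist20');print(pose()[0])
A=[cv2.resize(S['image'][110:220,270:380],(400,400),interpolation=cv2.INTER_CUBIC),cv2.resize(T['image'][155:260,150:255],(400,400),interpolation=cv2.INTER_CUBIC)]
cv2.imwrite('pics/z18.png',np.hstack(A))
E
```

```text
[ 0.58006582 -0.14208686  0.12358581]
```

View pics/z18.png

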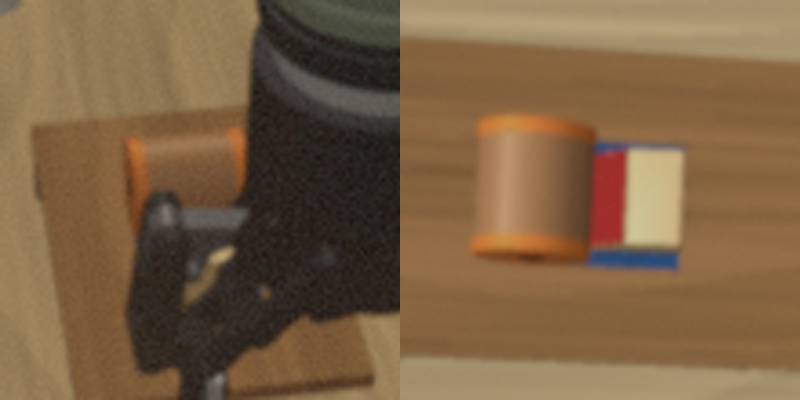

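View pics/wrist20.png

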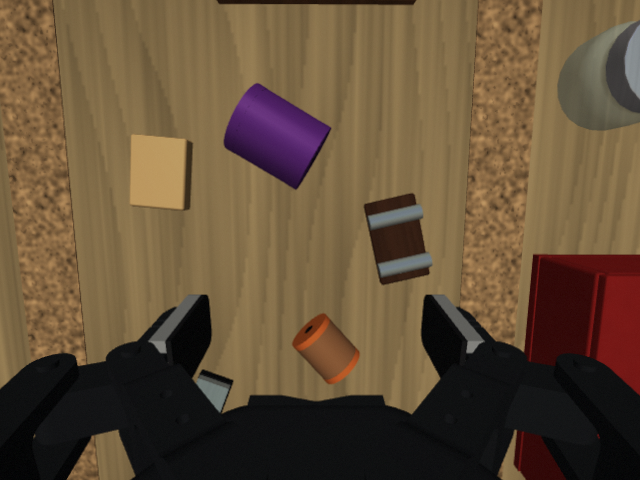

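```bash
python3 - <<'E'
from h import *
T=load('top20');t=np.radians(7);n=np.array([0,-np.sin(t),np.cos(t)]);M=np.array([.582,.1357,.0205]);u=np.array([0,np.cos(t),np.sin(t)])
m,cn=mask(T,(15,40,150),(32,125,255),(195,240,185,235));q=quad(cn);print(q.round(1).tolist())
X=onplane(T,q,M+.03*n,n)-M;print(np.c_[X[:,0],X@u].round(4),(X.mean(0)[0]).round(4),(X.mean(0)@u+.015).round(4))
d=X[np.argsort(X@u)];e=d[2:];e=e[np.argsort(e[:,0])];f=e[1]-e[0];print('ridge yaw',np.degrees(np.arctan2(f@u,f[0])))
k=4/400*105/4
L=np.array([[478,118],[594,128],[588,262],[472,250]])*105/400+[150,155]-.4
Y=onplane(T,L,M+.026*n,n)-M;print('roller corners (x,u) at axis plane',np.c_[Y[:,0],Y@u].round(4),Y[:,0].mean(),(Y@u).mean())
print('expected u',.038)
E
```

```text
[[225.0, 193.5], [222.8, 219.5], [208.2, 219.5], [210.1, 193.5]]
[[ 0.0235 -0.0313]
 [-0.0232 -0.0294]
 [-0.0244 -0.0043]
 [ 0.0221 -0.0055]] -0.0005 -0.0026
ridge yaw -1.4901569848620275
roller corners (x,u) at axis plane [[ 0.0437 -0.1193]
 [ 0.042  -0.175 ]
 [-0.023  -0.1739]
 [-0.0198 -0.1186]] 0.010732275080526044 -0.14671420140940908
expected u 0.038
```

```bash
python3 - <<'E'
from h import *
T=load('top20');t=np.radians(7);n=np.array([0,-np.sin(t),np.cos(t)]);M=np.array([.582,.1357,.0205]);u=np.array([0,np.cos(t),np.sin(t)])
L=np.array([[78,118],[194,128],[188,262],[72,250]])*105/400+[150,155]-.4
for h in(.026,.04):
    Y=onplane(T,L,M+h*n,n)-M;print(h,np.c_[Y[:,0],Y@u].round(4).tolist(),Y[:,0].mean().round(4),(Y@u).mean().round(4))
# top10 wedge right after its release, for shift; and earlier roller rest vs now
T1=load('top10')
for tag in('top10','top20'):
    m,cn=mask(load(tag),(15,40,150),(32,125,255),(195,240,185,235));print(tag,len(cn) and quad(cn).round(1).tolist())
E
```

```text
0.026 [[0.0331, 0.0636], [0.0314, 0.0117], [-0.0314, 0.0115], [-0.0282, 0.0631]] 0.0012 0.0375
0.04 [[0.0303, 0.0616], [0.0286, 0.0105], [-0.0333, 0.0102], [-0.0301, 0.061]] -0.0011 0.0358
top10 0
top20 [[225.0, 193.5], [222.8, 219.5], [208.2, 219.5], [210.1, 193.5]]
```

```bash
python3 - <<'E'
from bench import finish_job
print(finish_job())
E
```

```text
the job is handed in; nothing more can be done
None
```

The wedge stands on the blue patch with its red face uphill, and the roller lies across the slope against it. I handed the job in at about 24 s of the 58 s, with the gripper clear of everything.

**What I did**
- **Wedge:** I set it down with the tool tilted 7°, corrected it 1.2 mm uphill and let go. The wrist view showed even blue margins.
- **Roller:** I took the large orange-banded cork one from its cradle by its flat ends and lowered it onto the board about 3 mm uphill of the wedge. I eased it down until the uphill force rose from 1.4 to 2.4 N, then let go.

**Last checks (top camera)**
- The wedge is about 0.5 mm off the patch centre sideways and roughly 2.6 mm downhill. Its ridge reads 1.5° off square. The camera is only good to about 2 mm.
- The roller centre is within about 1 mm of the wedge's centre line, and about 39–40 mm up the slope from the wedge's centre where 38 was expected.
- The roller was still in place about 2 s after release.

**What disagreed**
- **Finger geometry:** The first grasp closed on nothing above the wedge. Two camera views showed the fingertips about 38 mm behind where the stated tool geometry puts them. I corrected for that and both real grasps then held.
- **Wedge position:** The wrist camera put the wedge about 1 mm from the patch edge at release, against the top camera's 2.6 mm downhill at the end. The roller probably nudged it about 0.5 to 1 mm downhill on contact.

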